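# Unhook the seedling carrier and set it in the drip tray

### The arm

A 6-joint arm with a two-finger parallel gripper is mounted at the origin on the work surface. World frame = base frame: x ahead of the robot, y to its left, z up, the work surface at z = 0. Lengths are in m, angles in rad, forces in N, time in s.
With the tool pointing down it reaches from about 0.35 to 0.775 m from the base axis. Payload 7.3 kg.
Tool frame: the origin (TCP) lies between the finger pads; the fingertips stand 19 mm ahead of it and the grasp point (between the pads) is the TCP (r.tcp_to_tips is the distance from the TCP to the fingertips, in m); y points along the fingers, z is the direction in which the jaws open and shut, and the axes are right-handed (so a half turn about y gives the same grasp; the last joint's range is limited). The gripper opens to 92 mm and grips with 3 to 60 N. Pads are 19 mm wide; open, the fingers measure 130 mm over their backs; the gripper's body (75 mm by 190 mm) begins 47 mm behind the grasp point.
Start: joints at [-1.346, 0.342, 1.524, -0, 1.275, -0.146], TCP at [0.19, -0.489, 0.21] pointing down, gripper open.
Joint ranges: [-2.53, 2.53], [-0.77, 2.02], [0.04, 2.7], [-1, 4.14], [0.28, 2.66], [-3.11, 3.11]. Speed limits (rad/s): [2.57, 2.57, 3.14, 3.14, 3.14, 3.14].

### API

Orientations are given as a rotation vector (axis times angle).
In Python, from station import r, eyes, order gives the robot as it stands. The module is installed in compiled form; this text tells all that it offers.
- The arm moves only by the shell command python3 -m crank 'ROWS' [OPENING] [FORCE]. ROWS is JSON, a list of rows, each an object of numbers: "x", "y", "z": the shift along the tool's x, y, z in mm; "rx", "ry", "rz": the turn, a rotation vector about the tool's x, y, z in rad. In form: [{"x": .., "y": .., "z": .., "rx": .., "ry": .., "rz": ..}, ...]. A call has 1 to 20 rows; each row shifts and turns the commanded pose from where the row before left it, along the tool's axes as they then stand; what a row does not reach is not made up. A row lasts 1/10 s, in which the tool goes at most 50 mm and 8.59 degrees, less where a joint would pass 70% of its speed; a pose out of reach is approached as far as the arm can. A call with a gripper value outside its range is refused whole. OPENING is the opening, from 0 (shut) to 1 (fully open), set as the call begins (- or left out, the last holds). The fingers move at their own pace and stop on an object; FORCE is the grip in N (left out, the last holds). Time passes only in rows, so rows that do not move let the fingers close. It gives the time, the measured TCP pose, the force and the opening at its end, in the units of the state.
- r.observe(): the state, without advancing time (a new reading comes with each control period).
- eyes.grab_frame(name): name is "scene" or "top"; returns (picture, depth): 384x512x3 uint8, red, green, blue; 384x512 float32, m along the optical axis (not along the pixel's ray), 0 where there is no reading.
- eyes.camera_params(name): a dict with "fx", "fy", "cx", "cy" (pixels), "distortion" ([k1, k2, p1, p2, k3] as OpenCV has them; the pictures are not rectified), "origin" and "orientation" of the camera in the world. Camera axes: x right, y up, looking along -z (the intrinsics and any distortion apply to the point x, -y, -z); pixel columns grow to the right and rows downward; lengths in m; the calibration is good to about 2 mm. A picture is of the moment at which its call begins. camera_params takes no time and is no camera call.
- order.finish_job(): hands the job in, once; it reports no verdict.
The state is a dict: "time_s": time; "q": joint angles; "qvel": joint speeds; "tau": joint torques, N m; "ee_pos": TCP position; "orientation": TCP orientation; "force": force on the tool from outside, world axes, zero at the start; "torque": the same for the moment, N m; "width": opening from 0.0 (shut) to 1.0 (fully open).
Only numpy, scipy, OpenCV 4.12 (cv2) and the standard library are available. Lean on these libraries where they do the work, as an engineer would, in place of code of your own. Each camera call takes 0.05 s, during which the arm holds its last target.

### The job

Take the hanging seedling carrier off its two-hook stand and set it down gently, square and flat inside the white drip tray, then let go. The hooks are deep, with guards above their tips at a height you must find by feel: lift until the bar is past the tips, then draw it out, never pressing on the stand with more than about 15 N. Keep the carrier upright and leave the other things alone.

Things in the scene. Friction and masses are not known exactly. Their poses are not given: they have to be found in the camera images.
- carrier: Seedling carrier (loose, 0.2 to 0.33 kg): black open box, 100 mm (its x) by 200 mm (its y), 45 mm high, plants up to 95 mm above its underside. A stiff handle: two flat uprights at y = +-103 mm and a level straight bar along y. Overall 212 mm in y, 157 mm high. Origin: centre of the underside; z up. A half turn about z makes no difference.
- carrier_grip (a point): Centre of the green grip sleeve (14 mm square, 60 mm long in y) in the middle of the handle bar, straight above the carrier's centre (carrier frame 0, 0, 150 mm; axes as the carrier's). The bare bar beside it is 10 mm square aluminium and lies in the two hooks. Take the sleeve from above, fingers closing along the carrier's x; nothing is within 45 mm below it.
- stand: Double-hook stand, fixed to the bench: base plate 12 mm thick, post 22 mm square and 186 mm high at x = +86 mm. Origin on the bench midway between the two hooks, below the bar; z up; -x is the way out of the hooks. The hooks are alike, at y = +-78 mm, 20 mm wide. Nothing may load the stand and its yellow hook bracket with more than 15 N in all (what rests on the saddles does not count).
- hook_saddle (a point): Point midway between the two hooks' steel saddles, at the height of their tops, 185 mm above the bench; the bar rests on them along the stand's y. At each, a yellow bracket has a tongue in front (x = -15 to -10 mm) and a back plate (x = +10 mm): a slot 20 mm wide for the 10 mm bar. The bar is out 40 mm in front of the saddles; 90 mm in front the whole carrier is clear of the stand and may be raised or turned.
- hook_tip_low (a point): Midway between the LOWEST places of the tongues' tips, 14 mm above the saddles (x -12.5 mm). The true tips, level, are 0 to 40 mm higher: the bracket is clamped anew each time, NOT measured. Guards (6 mm thick, x = -25 to +15 mm) always leave 16 mm over the tips: lift 14 to 54 mm to clear the tips; 6 mm more and the bar touches the guards. The bracket is rubber-mounted: guards yield 0.2 to 0.5 mm per N.
- tray: White drip tray, fixed to the bench: 120 mm (its x) by 232 mm (its y), rim 12 mm high, walls 4 mm, inside 112 by 224 mm, so that the carrier drops in with 6 mm to spare on each side. Origin: centre of its underside, on the bench; z up.
- tray_floor (a point): Centre of the drip tray's inner floor, 4 mm above the bench; axes as the tray's.
- seedling_pot: Bystander, leave alone: terracotta pot 60 mm across, 55 mm high, with a seedling (about 90 mm in all). Origin at its underside's centre.
- empty_pot: Bystander, leave alone: empty terracotta pot, 72 mm across, 62 mm high. Origin at its underside's centre.
- feed_bottle: Bystander, leave alone: blue bottle with white cap, 64 mm across, 170 mm high. Origin at its underside's centre.
- trowel: Bystander, leave alone: long flat-bladed spatula tool lying on the bench, 240 mm long. Origin at its underside's centre.
- red_mug: Bystander, leave alone: red mug, 80 mm across, 90 mm high. Origin at its underside's centre.
- label_cup: Bystander, leave alone: grey cup, 70 mm across, 80 mm high. Origin at its underside's centre.
- seed_jar: Bystander, leave alone: glass jar with orange lid, 60 mm across, 85 mm high. Origin at its underside's centre.
Mind the look-alikes: they are no part of the job. What is shaped like the carrier but turquoise is not meant.

How it is judged:
By the outcome, as a careful person would: the job done as asked, in the order asked, and still so for the second after the job is handed in, with the robot touching nothing.
It also fails if it takes over 61 s, if anything falls off the work surface, if the arm or the gripper's body presses on something with over 40 N, if the wrist force passes 120 N, or if a joint passes its speed limit or range.

## Working session

There is one attempt and no reset: what is moved stays moved. The work goes in short steps, Python scripts to look and compute and a shell command to move; the robot and the scene stay as the last step left them, time stands still between calls to the robot, and variables do not carry over. Pictures are saved under pics/ and viewed, and the job is handed in when it is done.

```bash
mkdir -p pics; python3 - <<'E'
from station import r,eyes,order
import cv2,numpy as np
print(r.observe(), r.tcp_to_tips)
for n in ("scene","top"):
    p,d=eyes.grab_frame(n); print(n,eyes.camera_params(n))
    cv2.imwrite(f"pics/{n}0.png",p[:,:,::-1]); np.save(f"{n}0.npy",d); np.save(f"{n}0c.npy",p)
E
```

```text
{'time_s': 0.0, 'q': array([-1.34601185e+00,  3.42732798e-01,  1.52502939e+00,  1.70924131e-05,
        1.27537252e+00, -1.46011715e-01]), 'qvel': array([-0.00057521, -0.00016465,  0.00072515, -0.00147091, -0.0005311 ,
       -0.00078568]), 'tau': array([-2.85335656e-03, -4.31245780e+01, -2.44226468e+01,  7.14635476e-02,
        5.58848656e-02, -9.45582701e-05]), 'ee_pos': array([ 0.19016123, -0.48888982,  0.20973543]), 'orientation': array([-0.37869291,  2.02050452, -2.01733809]), 'force': array([ 0.07083843, -0.73461105, -0.16139829]), 'torque': array([-0.01517919, -0.00190778, -0.03103468]), 'width': 0.9969459650898488} 0.019
scene {'fx': 366.8101636919047, 'fy': 366.8101636919047, 'cx': 252.57520952126114, 'cy': 193.29396459288697, 'distortion': array([-0.08345425,  0.        ,  0.        ,  0.        ,  0.        ]), 'origin': array([1.12627929, 0.14729394, 1.20700766]), 'orientation': array([0.39526208, 0.5030355 , 1.78000819])}
top {'fx': 454.5826001160093, 'fy': 454.5826001160093, 'cx': 260.2488998481635, 'cy': 191.2366605426604, 'distortion': array([0.05716854, 0.        , 0.        , 0.        , 0.        ]), 'origin': array([ 0.19763013, -0.01504571,  1.55264313]), 'orientation': array([ 0.15786111, -0.14312646, -1.571553  ])}
```

View pics/scene0.png

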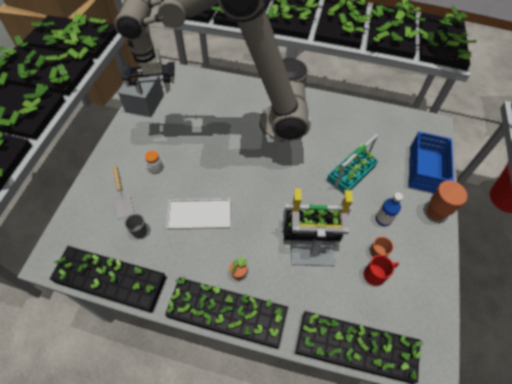

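View pics/top0.png

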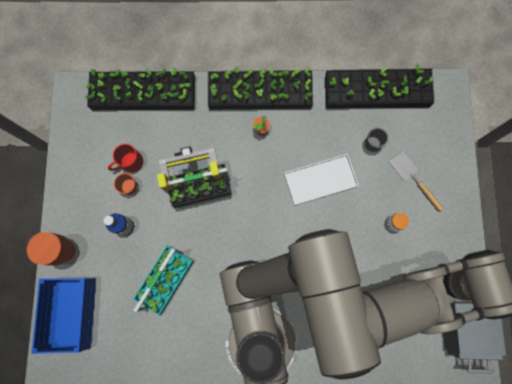

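The scene view shows the carrier on the yellow-hooked stand around (315,222) and the tray around (199,214). In the top view they are at about (195,178) and (321,179). The post is on the far side from the robot, so the way out points toward the robot. Next I'll build point clouds.

```bash
cat > h.py <<'E'
import numpy as np,cv2
from scipy.spatial.transform import Rotation as R
from station import r,eyes
def cloud(n,d):
    c=eyes.camera_params(n);K=np.array([[c['fx'],0,c['cx']],[0,c['fy'],c['cy']],[0,0,1]])
    h,w=d.shape;u,v=np.meshgrid(np.arange(w),np.arange(h))
    p=cv2.undistortPoints(np.stack([u,v],-1).reshape(-1,1,2).astype(float),K,c['distortion']).reshape(h,w,2)
    X=np.stack([p[...,0]*d,-p[...,1]*d,-d],-1)
    return X@R.from_rotvec(c['orientation']).as_matrix().T+c['origin']
def proj(n,P):
    c=eyes.camera_params(n);K=np.array([[c['fx'],0,c['cx']],[0,c['fy'],c['cy']],[0,0,1]])
    q=(np.atleast_2d(P)-c['origin'])@R.from_rotvec(c['orientation']).as_matrix()
    q=q*[1,-1,-1]
    return cv2.projectPoints(q.reshape(-1,1,3),np.zeros(3),np.zeros(3),K,c['distortion'])[0].reshape(-1,2)
E
python3 - <<'E'
from h import *
for n,b,t in (("scene",(265,175,365,275),(160,190,240,240)),("top",(150,135,240,220),(275,145,365,215))):
    d=np.load(n+"0.npy");c=np.load(n+"0c.npy");X=cloud(n,d)
    x0,y0,x1,y1=b
    cv2.imwrite(f"pics/{n}_crop.png",cv2.resize(c[y0:y1,x0:x1,::-1],None,fx=6,fy=6,interpolation=cv2.INTER_CUBIC))
    # tray: white pixels
    x0,y0,x1,y1=t
    m=np.zeros(d.shape,bool);m[y0:y1,x0:x1]=(c[y0:y1,x0:x1].min(-1)>185)
    P=X[m&(d>0)]; print(n,"tray n",len(P),"z pct",np.percentile(P[:,2],[5,50,95]))
    rc=cv2.minAreaRect((P[:,:2]*1000).astype(np.float32));print(rc)
    # bench heights
    print("bench",[X[v,u].round(4) for u,v in ([(250,210),(240,300)] if n=="scene" else [(260,180),(340,220)])])
    hsv=cv2.cvtColor(c,cv2.COLOR_RGB2HSV)
    x0,y0,x1,y1=b
    mb=np.zeros(d.shape,bool);mb[y0:y1,x0:x1]=1
    ye=mb&(hsv[...,0]>22)&(hsv[...,0]<33)&(hsv[...,1]>150)
    P=X[ye&(d>0)];print("yellow",len(P));print(np.c_[np.argwhere(ye&(d>0))[:,::-1],(P*1000).round()][::max(1,len(P)//25)].astype(int))
E
```

```text
scene tray n 1417 z pct [-0.00114878  0.00291048  0.00716186]
((540.137451171875, -207.90455627441406), (105.60478973388672, 223.86167907714844), 17.121326446533203)
bench [array([ 0.4726, -0.0293, -0.0031]), array([0.823 , 0.0325, 0.0437])]
yellow 250
[[296 190 508 127 257]
 [347 191 471 280 257]
 [348 192 472 284 254]
 [349 193 476 287 257]
 [350 194 481 290 259]
 [350 195 482 291 256]
 [350 196 486 291 257]
 [350 197 490 292 256]
 [349 198 494 289 257]
 [348 199 499 286 258]
 [345 200 483 283 224]
 [298 201 541 140 249]
 [295 202 544 132 245]
 [349 202 506 291 253]
 [346 203 508 284 248]
 [345 204 506 282 238]
 [345 205 511 283 240]
 [347 206 509 290 233]
 [296 208 542 139 208]
 [298 209 541 146 202]
 [343 211 507 285 197]
 [305 224 547 179 127]
 [315 224 497 216  51]
 [333 224 501 273  89]
 [331 225 509 267  92]]
top tray n 2014 z pct [-0.00204577  0.00384872  0.0101265 ]
((537.1253662109375, -211.37098693847656), (114.81660461425781, 229.86886596679688), 16.741735458374023)
bench [array([ 5.389e-01, -5.000e-04, -5.000e-04]), array([ 0.3956, -0.2727,  0.0066])]
yellow 289
[[204 155 581 173 176]
 [207 156 577 163 180]
 [206 157 574 166 179]
 [202 158 571 179 177]
 [197 159 568 194 179]
 [192 160 564 209 180]
 [186 161 562 228 179]
 [179 162 557 249 184]
 [173 163 556 269 179]
 [214 163 534 132 258]
 [210 164 532 144 254]
 [212 165 529 138 256]
 [217 166 526 123 253]
 [214 168 518 131 263]
 [213 170 513 134 259]
 [214 172 507 132 258]
 [162 174 503 284 252]
 [161 175 498 285 262]
 [159 176 496 292 258]
 [163 177 494 281 254]
 [166 178 500 281 212]
 [162 180 484 282 260]
 [159 182 478 291 259]
 [164 183 475 277 257]
 [161 185 469 285 259]
 [164 186 466 276 257]
 [169 187 475 274 201]]
```

```bash
ls pics
```

```text
scene0.png
scene_crop.png
top0.png
top_crop.png
```

View pics/scene_crop.png

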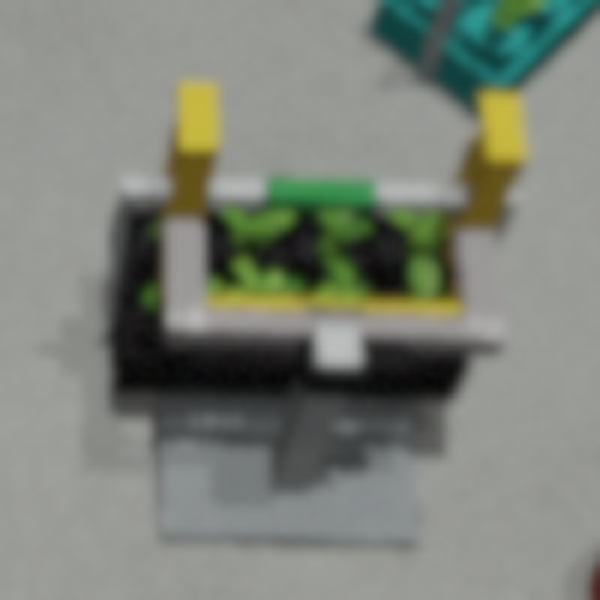

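View pics/top_crop.png

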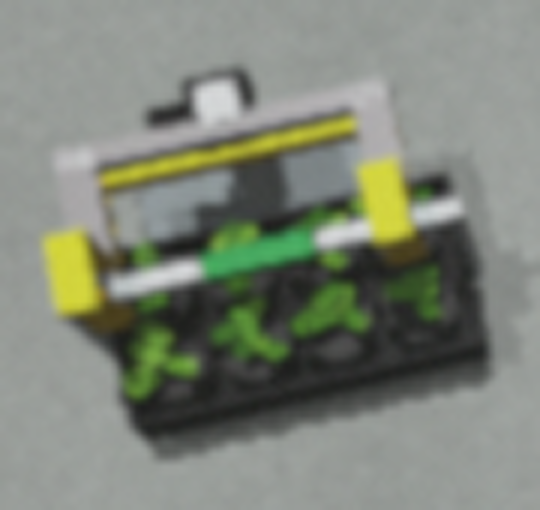

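```bash
cat >> h.py <<'E'
from scipy.optimize import minimize
S=8
def box(x,y,yaw,x0,x1,y0,y1,z0,z1):
    c=np.array([[a,b,e] for a in(x0,x1) for b in(y0,y1) for e in(z0,z1)],float)
    q=c.copy();q[:,0]=x+np.cos(yaw)*c[:,0]-np.sin(yaw)*c[:,1];q[:,1]=y+np.sin(yaw)*c[:,0]+np.cos(yaw)*c[:,1]
    return q
def sil(n,boxes,b):
    x0,y0,x1,y1=b;m=np.zeros(((y1-y0)*S,(x1-x0)*S),np.uint8)
    for B in boxes:
        p=(proj(n,B)-[x0-.5,y0-.5])*S-.5
        cv2.fillConvexPoly(m,cv2.convexHull((p*16).round().astype(np.int32)),255,shift=4)
    return cv2.resize(m,(x1-x0,y1-y0),interpolation=cv2.INTER_AREA)/255.
def fit(n,f,soft,b,p0,step):
    x0,y0,x1,y1=b;t=soft[y0:y1,x0:x1]
    g=lambda p:((sil(n,f(p),b)-t)**2).sum()
    best=minimize(g,p0,method='Nelder-Mead',options=dict(initial_simplex=np.vstack([p0]+[np.array(p0)+np.eye(len(p0))[i]*step[i] for i in range(len(p0))]),xatol=1e-5,fatol=1e-3,maxiter=400))
    return best.x,best.fun,t.sum()
E
cat > fit1.py <<'E'
from h import *
for n,t,gb in (("scene",(155,185,245,240),(295,195,340,215)),("top",(275,145,365,215),(178,165,212,190))):
    c=np.load(n+"0c.npy").astype(float)
    x0,y0,x1,y1=t;w=c.min(-1);s=np.zeros(w.shape)
    bg=np.median(w[y0:y1,x0:x0+8]);fg=np.percentile(w[y0:y1,x0:x1],85)
    s=np.clip((w-bg)/(fg-bg),0,1);s[s<.25]=0
    p,f,a=fit(n,lambda p:[box(*p,-.06,.06,-.116,.116,0,.012)],s,t,[.538,-.209,.295],[.005,.005,.05])
    print(n,"tray",p.round(4),np.degrees(p[2]).round(2),f,a)
    g=c[...,1]-np.maximum(c[...,0],c[...,2]);x0,y0,x1,y1=gb
    sub=g[y0:y1,x0:x1];
    hs=cv2.cvtColor(np.load(n+"0c.npy"),cv2.COLOR_RGB2HSV)[y0:y1,x0:x1]
    fg=np.percentile(sub,97)
    m=(hs[...,0]>60)&(hs[...,0]<85)&(sub>.3*fg)
    k,l,st,ce=cv2.connectedComponentsWithStats(m.astype(np.uint8));i=1+np.argmax(st[1:,4]);print(st[i],ce[i]+[x0,y0])
    s=np.zeros(g.shape);mm=l==i;s[y0:y1,x0:x1]=mm*np.clip(sub/fg,0,1)
    p,f,a=fit(n,lambda p:[box(p[0],p[1],p[2],-.007,.007,-.03,.03,.183,.197)],s,gb,[.5,.205,.21],[.01,.01,.05])
    print(n,"sleeve",p.round(4),np.degrees(p[2]).round(2),f,a)
    # guard tops
    X=cloud(n,np.load(n+"0.npy"))
    hsv=cv2.cvtColor(np.load(n+"0c.npy"),cv2.COLOR_RGB2HSV)
    ye=(hsv[...,0]>22)&(hsv[...,0]<33)&(hsv[...,1]>130)&(hsv[...,2]>150)
    cs=[]
    k,l,st,ce=cv2.connectedComponentsWithStats(ye.astype(np.uint8))
    o=eyes.camera_params(n)['origin']
    for i in range(1,k):
        if st[i,4]<25: continue
        Z=X[l==i]; z=np.median(Z[:,2]); 
        if z<.23: continue
        # ray/plane at z=.257
        def at(zz): return (o+(Z-o)*((zz-o[2])/(Z[:,2]-o[2]))[:,None])[:,:2].mean(0)
        q=at(.257);cs.append(q);print(" guard",st[i,4],ce[i].round(1),"z",z.round(4),q.round(4))
    if len(cs)==2:
        a,b=sorted(cs,key=lambda q:q[1]);d=b-a;print(" dist",np.hypot(*d),"yaw",np.degrees(np.arctan2(-d[0],d[1])),"mid",(a+b)/2)
E
python3 fit1.py
```

```text
scene tray [ 0.5367 -0.211   0.2922] 16.74 211.32048090213235 1549.0454545454545
[ 14   9  19   7 101] [318.11881188 206.3960396 ]
scene sleeve [0.5078 0.206  0.1851] 10.61 22.884155141550103 75.72098932746064
 guard 60 [297.4 194.5] z 0.2578 [0.5231 0.1341]
 guard 64 [348.1 195.8] z 0.2574 [0.4872 0.2852]
 dist 0.15536317515046544 yaw 13.354057943094338 mid [0.5051741 0.2096591]
top tray [ 0.5408 -0.2122  0.2905] 16.64 140.07745807544066 2074.603448275862
[  5   8  20   9 106] [192.90566038 177.04716981]
top sleeve [0.5076 0.2044 0.2547] 14.59 12.359256711533718 85.43835616438355
 guard 81 [213.8 167.9] z 0.2582 [0.5196 0.1324]
 guard 85 [161.6 180. ] z 0.259 [0.4841 0.2841]
 dist 0.15581423469174502 yaw 13.171945225294907 mid [0.50189635 0.20825212]
```

```bash
cat > plan.py <<'E'
from h import *
def des(yaw,flip=0):
    z=np.array([np.cos(yaw),np.sin(yaw),0])*(-1 if flip else 1);y=np.array([0,0,-1.]);return np.stack([np.cross(y,z),y,z],1)
def rel(P,yaw,flip=0):
    s=r.observe();A=R.from_rotvec(s['orientation']).as_matrix();T=des(yaw,flip)
    d=A.T@(np.array(P)-s['ee_pos'])*1000; w=R.from_matrix(A.T@T).as_rotvec()
    return d.round(1),w.round(4)
E
python3 - <<'E'
from plan import *
s=r.observe();print(R.from_rotvec(s['orientation']).as_matrix().round(3))
y=np.radians(13.2)
for f in (0,1): print(f,rel([.5077,.205,.33],y,f))
# stand-frame height map, both views
o=np.array([.508,.2095])
for n in("scene","top"):
    X=cloud(n,np.load(n+"0.npy")).reshape(-1,3);d=X[:,:2]-o
    sx=d[:,0]*np.cos(y)+d[:,1]*np.sin(y);sy=-d[:,0]*np.sin(y)+d[:,1]*np.cos(y)
    print(n)
    for a in range(-60,130,10):
        print(a,[int(1000*max(X[(abs(sx*1000-a)<5)&(abs(sy*1000-b)<7.5),2],default=0)) for b in range(-120,121,15)])
E
```

```text
[[-0.932 -0.     0.362]
 [-0.362  0.001 -0.932]
 [-0.    -1.    -0.001]]
0 (array([-547.4, -119.3, -531.9]), array([ 1.0000e-03, -1.4304e+00, -1.1000e-03]))
1 (array([-547.4, -119.3, -531.9]), array([1.2000e-03, 1.7112e+00, 1.0000e-03]))
scene
-60 [2, 1, 0, 0, 0, 0, 0, 0, 0, 0, 0, 0, 0, 0, 0, 0, 0]
-50 [2, 82, 83, 83, 0, 84, 85, 86, 83, 88, 0, 83, 82, 83, 0, 0, 0]
-40 [0, 53, 91, 0, 0, 88, 95, 0, 78, 89, 86, 86, 89, 0, 82, 0, 0]
-30 [2, 2, 120, 0, 0, 120, 114, 122, 118, 119, 114, 120, 120, 121, 90, 0, 0]
-20 [1, 82, 260, 258, 0, 112, 122, 124, 117, 125, 123, 92, 118, 259, 259, 0, 0]
-10 [1, 85, 259, 260, 0, 120, 129, 191, 89, 193, 190, 86, 123, 260, 259, 190, 0]
0 [4, 196, 260, 261, 195, 195, 200, 198, 199, 198, 195, 195, 197, 260, 256, 194, -2]
10 [4, 197, 258, 259, 259, 194, 198, 200, 197, 198, 196, 195, 195, 260, 258, 193, 2]
20 [2, 87, 258, 259, 255, 122, 123, 120, 123, 125, 123, 0, 122, 258, 258, 0, 4]
30 [0, 86, 185, 185, 126, 126, 126, 125, 130, 126, 119, 0, 122, 186, 184, 2, 3]
40 [4, 88, 186, 189, 75, 69, 86, 78, 10, 0, 0, 11, 76, 187, 186, 6, 1]
50 [3, 85, 184, 189, 89, 87,
[... 1292 characters left out ...]
128, 87, 131, 126, 93, 91, 180, 189, 184, 0, 0]
40 [1, 88, 190, 189, 114, 89, 87, 89, 89, 122, 86, 86, 181, 189, 191, 0, 0]
50 [8, 78, 185, 187, 184, 180, 178, 183, 180, 179, 180, 184, 185, 188, 188, 0, 0]
60 [2, 6, 189, 189, 186, 189, 186, 187, 187, 183, 184, 190, 189, 190, 185, 0, 0]
70 [4, 4, 188, 187, 187, 187, 189, 191, 195, 188, 189, 187, 188, 190, 187, 0, 0]
80 [7, 5, 182, 182, 181, 186, 183, 188, 189, 188, 188, 183, 185, 186, 184, 0, 0]
90 [3, 3, 1, 1, 18, 13, 15, 189, 190, 186, 177, 23, 17, 10, 6, 0, 4]
100 [3, 3, 7, -4, 0, 15, 12, 182, 187, 187, 17, 17, 13, 11, 1, 0, 3]
110 [9, 4, 1, -3, 0, 0, 0, 0, 0, 0, 0, 0, 0, 0, 0, 0, -1]
120 [4, 5, 7, 2, 0, 0, 0, 0, 0, 0, 0, 0, 0, 0, 0, 0, 5]
```

```bash
python3 -m crank '[{"y":-40},{"y":-40},{"y":-40},{"x":-45},{"x":-45},{"x":-45},{"x":-45}]' 0.42 8
python3 -m crank '[{"x":-26,"z":-38},{"x":-26,"z":-38},{"x":-26,"z":-38},{"x":-26,"z":-38},{"x":-26,"z":-38},{"x":-26,"z":-38},{"x":-26,"z":-38},{"x":-26,"z":-38},{"x":-26,"z":-38},{"x":-26,"z":-38},{"x":-26,"z":-38},{"x":-26,"z":-38},{"x":-26,"z":-38},{"x":-26,"z":-38}]'
python3 -m crank '[{"ry":-0.143},{"ry":-0.143},{"ry":-0.143},{"ry":-0.143},{"ry":-0.143},{"ry":-0.143},{"ry":-0.143},{"ry":-0.143},{"ry":-0.143},{"ry":-0.143},{}]'
python3 - <<'E'
from plan import *
s=r.observe();print(s['q'],s['force'],s['width']);print(rel([.5077,.205,.33],np.radians(13.2)))
p,d=eyes.grab_frame("scene");cv2.imwrite("pics/s1.png",cv2.resize(p[150:280,240:400,::-1],None,fx=5,fy=5))
p,d=eyes.grab_frame("top");cv2.imwrite("pics/t1.png",cv2.resize(p[100:250,120:290,::-1],None,fx=4,fy=4))
E
```

```text
[-1.34599128e+00  3.42609870e-01  1.52491068e+00  1.30520234e-05
  1.27542415e+00 -1.45976199e-01] [-0.12775742 -0.20005455  0.30883727] 1.0024140412654732
(array([-547.4, -119.3, -531.9]), array([ 1.0000e-03, -1.4304e+00, -1.1000e-03]))invalid input
invalid input
invalid input
```

```bash
python3 -m crank '[{"x":0,"y":-40,"z":0,"rx":0,"ry":0,"rz":0},{"x":0,"y":-40,"z":0,"rx":0,"ry":0,"rz":0}]' 0.42 8
```

```text
time_s: 0.4
ee_pos: [0.1901, -0.4886, 0.2903]
orientation: [-0.379, 2.023, -2.015]
force: [0.9, -1.4, 0.6]
width: 0.869
```

```bash
python3 -m crank '[{"x":0,"y":-40,"z":0,"rx":0,"ry":0,"rz":0},{"x":-45,"y":0,"z":0,"rx":0,"ry":0,"rz":0},{"x":-45,"y":0,"z":0,"rx":0,"ry":0,"rz":0},{"x":-45,"y":0,"z":0,"rx":0,"ry":0,"rz":0},{"x":-45,"y":0,"z":0,"rx":0,"ry":0,"rz":0}]'
python3 -m crank '[{"x":-26,"y":0,"z":-38,"rx":0,"ry":0,"rz":0},{"x":-26,"y":0,"z":-38,"rx":0,"ry":0,"rz":0},{"x":-26,"y":0,"z":-38,"rx":0,"ry":0,"rz":0},{"x":-26,"y":0,"z":-38,"rx":0,"ry":0,"rz":0},{"x":-26,"y":0,"z":-38,"rx":0,"ry":0,"rz":0},{"x":-26,"y":0,"z":-38,"rx":0,"ry":0,"rz":0},{"x":-26,"y":0,"z":-38,"rx":0,"ry":0,"rz":0},{"x":-26,"y":0,"z":-38,"rx":0,"ry":0,"rz":0},{"x":-26,"y":0,"z":-38,"rx":0,"ry":0,"rz":0},{"x":-26,"y":0,"z":-38,"rx":0,"ry":0,"rz":0},{"x":-26,"y":0,"z":-38,"rx":0,"ry":0,"rz":0},{"x":-26,"y":0,"z":-38,"rx":0,"ry":0,"rz":0},{"x":-26,"y":0,"z":-38,"rx":0,"ry":0,"rz":0},{"x":-26,"y":0,"z":-38,"rx":0,"ry":0,"rz":0}]'
python3 -m crank '[{"x":0,"y":0,"z":0,"rx":0,"ry":-0.143,"rz":0},{"x":0,"y":0,"z":0,"rx":0,"ry":-0.143,"rz":0},{"x":0,"y":0,"z":0,"rx":0,"ry":-0.143,"rz":0},{"x":0,"y":0,"z":0,"rx":0,"ry":-0.143,"rz":0},{"x":0,"y":0,"z":0,"rx":0,"ry":-0.143,"rz":0},{"x":0,"y":0,"z":0,"rx":0,"ry":-0.143,"rz":0},{"x":0,"y":0,"z":0,"rx":0,"ry":-0.143,"rz":0},{"x":0,"y":0,"z":0,"rx":0,"ry":-0.143,"rz":0},{"x":0,"y":0,"z":0,"rx":0,"ry":-0.143,"rz":0},{"x":0,"y":0,"z":0,"rx":0,"ry":-0.143,"rz":0}]'
python3 - <<'E'
from plan import *
s=r.observe();print(s['q'],s['force'],s['width']);print(rel([.5077,.205,.33],np.radians(13.2)))
p,d=eyes.grab_frame("scene");cv2.imwrite("pics/s1.png",cv2.resize(p[150:280,240:400,::-1],None,fx=5,fy=5))
p,d=eyes.grab_frame("top");cv2.imwrite("pics/t1.png",cv2.resize(p[100:250,120:290,::-1],None,fx=4,fy=4))
E
```

```text
time_s: 0.9
ee_pos: [0.3594, -0.4233, 0.3304]
orientation: [-0.378, 2.019, -2.019]
force: [0.3, -0.4, 1.2]
width: 0.45
time_s: 2.3
ee_pos: [0.5045, 0.2056, 0.3303]
orientation: [-0.379, 2.019, -2.019]
force: [0.6, -0.5, -0.1]
width: 0.42
time_s: 3.3
ee_pos: [0.5044, 0.2036, 0.3301]
orientation: [-1.312, 1.034, -1.034]
force: [-0.1, 0.1, 0.4]
width: 0.421
[ 2.42820391e-01  3.18129102e-01  1.23343883e+00 -1.37506879e-04
  1.59062180e+00  6.94885206e-03] [-0.11485928  0.09400436  0.41654826] 0.42057441239246385
(array([-0.6,  0.1,  3.5]), array([0.0006, 0.0055, 0.0001]))
```

View pics/s1.png

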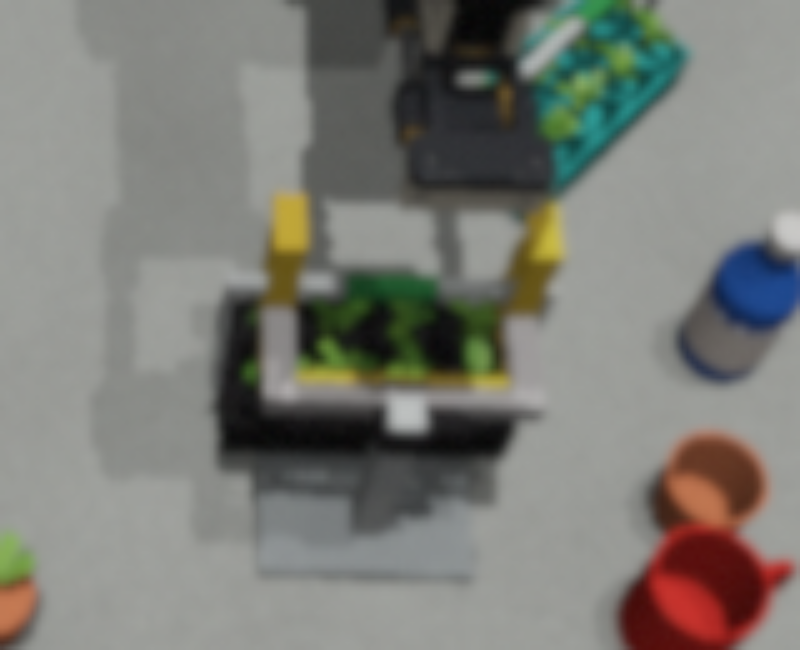

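```bash
python3 -m crank '[{"x":0,"y":0,"z":3.5,"rx":0,"ry":0.0055,"rz":0},{"x":0,"y":20,"z":0,"rx":0,"ry":0,"rz":0},{"x":0,"y":25,"z":0,"rx":0,"ry":0,"rz":0},{"x":0,"y":25,"z":0,"rx":0,"ry":0,"rz":0},{"x":0,"y":10,"z":0,"rx":0,"ry":0,"rz":0},{"x":0,"y":0,"z":0,"rx":0,"ry":0,"rz":0}]'
python3 - <<'E'
from plan import *
print(r.observe()['force'])
p,d=eyes.grab_frame("scene");cv2.imwrite("pics/s2.png",cv2.resize(p[150:280,240:400,::-1],None,fx=5,fy=5))
p,d=eyes.grab_frame("top");cv2.imwrite("pics/t2.png",cv2.resize(p[100:250,120:290,::-1],None,fx=4,fy=4))
E
```

```text
time_s: 4.0
ee_pos: [0.5074, 0.2043, 0.2492]
orientation: [-1.309, 1.045, -1.043]
force: [0.2, -0.3, 1.3]
width: 0.42
[ 0.22740381 -0.33183131  1.26220368]
```

View pics/s2.png

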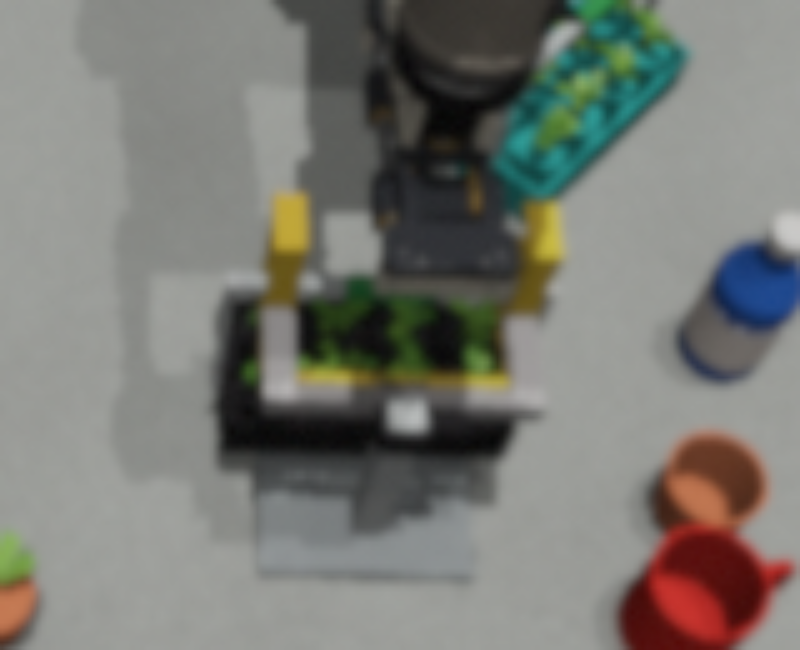

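View pics/t2.png

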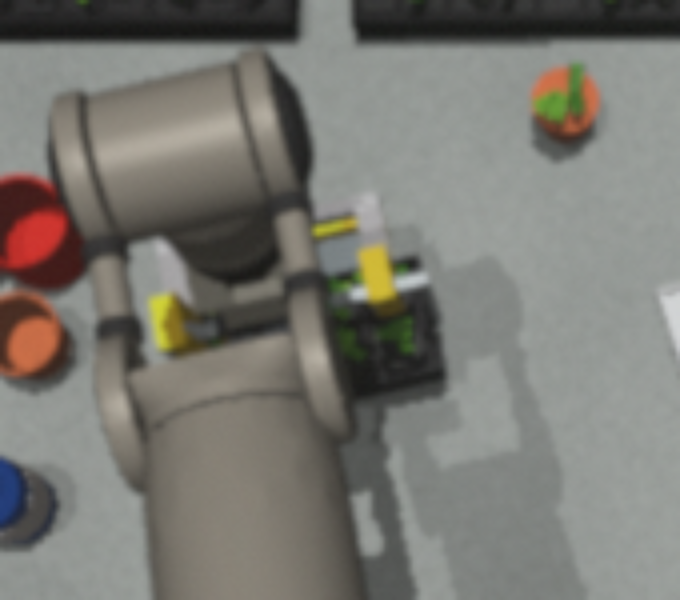

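```bash
python3 - <<'E'
from plan import *
s=r.observe()['ee_pos'];y=np.radians(13.2)
for dx in (.0,.095):
  print(proj("scene",box(s[0],s[1],y,dx,dx,-.0375,.0375,s[2]+.047,s[2]+.11)).round(1).tolist())
E
python3 -m crank '[{"x":0,"y":15,"z":0,"rx":0,"ry":0,"rz":0},{"x":0,"y":15,"z":0,"rx":0,"ry":0,"rz":0},{"x":0,"y":15,"z":0,"rx":0,"ry":0,"rz":0},{"x":0,"y":11,"z":0,"rx":0,"ry":0,"rz":0},{"x":0,"y":0,"z":0,"rx":0,"ry":0,"rz":0}]'
```

```text
[[310.7, 188.0], [313.8, 175.9], [335.9, 188.7], [340.4, 176.7], [310.7, 188.0], [313.8, 175.9], [335.9, 188.7], [340.4, 176.7]]
[[312.4, 216.4], [315.9, 205.2], [338.9, 217.1], [343.8, 206.0], [312.4, 216.4], [315.9, 205.2], [338.9, 217.1], [343.8, 206.0]]
time_s: 4.6
ee_pos: [0.5077, 0.2044, 0.1939]
orientation: [-1.308, 1.043, -1.042]
force: [-1.0, -0.5, -0.0]
width: 0.419
```

```bash
python3 -m crank '[{"x":0,"y":0,"z":0,"rx":0,"ry":0,"rz":0},{"x":0,"y":0,"z":0,"rx":0,"ry":0,"rz":0},{"x":0,"y":0,"z":0,"rx":0,"ry":0,"rz":0},{"x":0,"y":0,"z":0,"rx":0,"ry":0,"rz":0},{"x":0,"y":0,"z":0,"rx":0,"ry":0,"rz":0},{"x":0,"y":0,"z":0,"rx":0,"ry":0,"rz":0}]' 0 8
python3 -m crank '[{"x":0,"y":0,"z":0,"rx":0,"ry":0,"rz":0},{"x":0,"y":0,"z":0,"rx":0,"ry":0,"rz":0}]' 0 25
python3 - <<'E'
from plan import *
s=r.observe();print(s['force'],s['torque'],s['width']*92)
E
```

```text
time_s: 5.2
ee_pos: [0.5079, 0.2044, 0.1945]
orientation: [-1.307, 1.042, -1.042]
force: [0.4, 0.1, 0.4]
width: 0.008
time_s: 5.4
ee_pos: [0.5079, 0.2044, 0.1944]
orientation: [-1.307, 1.042, -1.042]
force: [0.4, 0.0, -0.1]
width: 0.009
[ 0.36634111  0.02534368 -0.08505423] [-0.00476707 -0.15482747  0.0104706 ] 0.7917700407418199
```

```bash
python3 - <<'E'
from plan import *
p,d=eyes.grab_frame("scene");cv2.imwrite("pics/s3.png",cv2.resize(p[150:270,260:380,::-1],None,fx=5,fy=5,interpolation=cv2.INTER_CUBIC))
np.save("s3d.npy",d)
p,d=eyes.grab_frame("top");cv2.imwrite("pics/t3.png",cv2.resize(p[100:250,120:290,::-1],None,fx=4,fy=4))
print(proj("scene",[r.observe()['ee_pos']]),proj("top",[r.observe()['ee_pos']]))
E
```

```text
[[317.75839168 205.7482841 ]] [[192.47895248 176.67235706]]
```

View pics/s3.png

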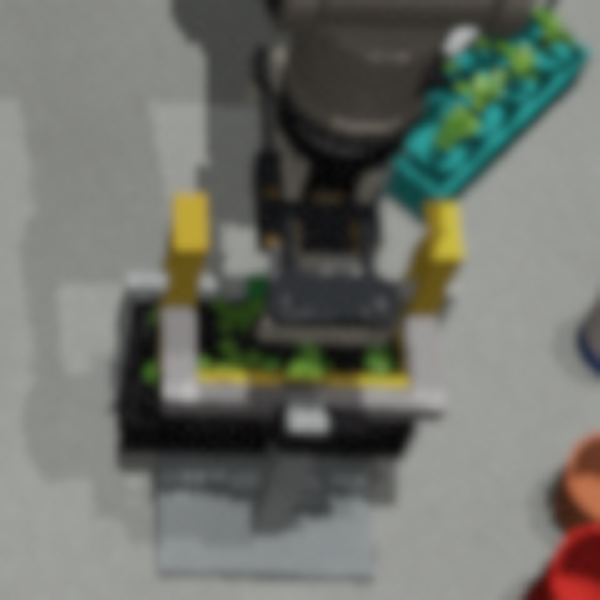

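View pics/t3.png

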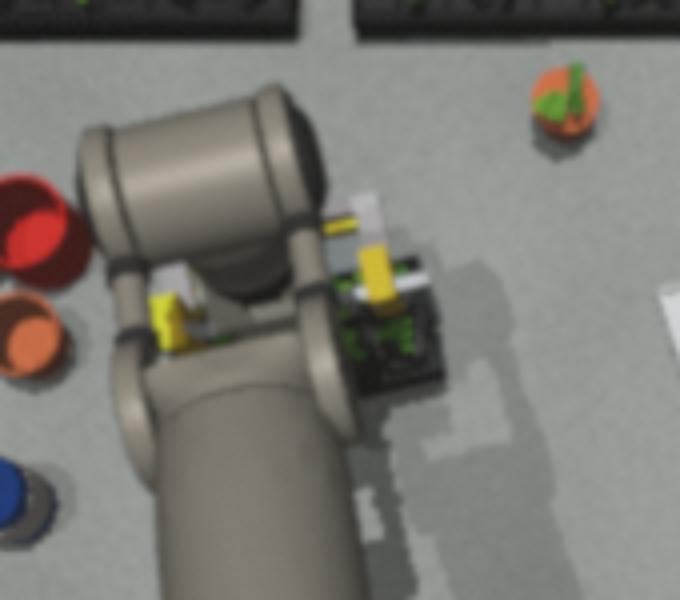

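```bash
python3 - <<'E'
from plan import *
d=np.load("s3d.npy");X=cloud("scene",d);s=r.observe()['ee_pos'];y=np.radians(13.2);print(s)
for v in range(196,224,2):
    out=[]
    for u in range(308,348,4):
        q=X[v,u]-[s[0],s[1],0];out.append("%d/%d/%d"%(1000*(q[0]*np.cos(y)+q[1]*np.sin(y)),1000*(-q[0]*np.sin(y)+q[1]*np.cos(y)),1000*q[2]))
    print(v,out)
E
```

```text
[0.50792367 0.20442764 0.19436848]
196 ['-155/2/0', '27/-34/297', '33/-25/307', '28/-12/300', '26/0/297', '27/11/299', '36/19/315', '26/35/299', '-160/127/-1', '-159/142/1']
198 ['-145/1/1', '33/-34/295', '32/-22/294', '32/-11/295', '588/-196/1207', '32/11/297', '43/18/315', '34/34/300', '-150/126/0', '-6/75/236']
200 ['-137/1/0', '32/-33/283', '32/-21/282', '31/-9/283', '32/2/284', '33/13/287', '48/19/312', '-141/110/0', '-144/127/-4', '-4/77/226']
202 ['-129/1/-2', '-129/16/0', '5/-10/226', '30/-7/270', '30/4/270', '-129/77/2', '53/19/309', '-131/109/0', '-131/124/2', '-6/81/211']
204 ['-120/1/-1', '-120/16/0', '49/-23/289', '67/-17/319', '19/10/240', '-122/77/0', '59/18/308', '-124/109/-3', '-124/124/-1', '-6/84/198']
206 ['1/-31/192', '3/-19/198', '71/-28/315', '70/-17/315', '73/-6/320', '72/4/318', '72/15/319', '70/27/317', '-1/71/193', '16/75/225']
208 ['8/-31/193', '9/-19/195', '80/-29/320', '79/-18/319', '77/-6/316', '78/4/318', '79/14/320', '78/26/319', '4/71/192', '19/77/219']
210 ['-46/-13/83', '-25/-6/121', '85/-29/318', '84/-18/315', '83/-6/315', '85/3/320', '83/15/316', '82/26/315', '2/75/175', '18/80/204']
212 ['-15/-21/124', '-15/-7/123', '91/-29/316', '91/-18/317', '92/-8/319', '92/2/319', '89/15/315', '91/25/319', '87/38/314', '18/83/191']
214 ['-7/-21/125', '84/-37/292', '98/-30/317', '97/-19/317', '94/-7/312', '94/4/312', '97/13/318', '96/25/318', '12/76/166', '22/84/184']
216 ['-13/-17/98', '88/-36/286', '88/-25/287', '93/-15/297', '92/-4/296', '94/6/301', '96/16/305', '93/29/300', '19/75/166', '31/82/188']
218 ['-9/-16/92', '-38/6/38', '-10/10/92', '89/-12/278', '88/0/277', '88/10/278', '89/22/279', '88/33/279', '24/76/161', '37/82/187']
220 ['-1/-17/92', '-28/4/42', '-5/11/87', '14/17/124', '-29/48/42', '-10/54/79', '-5/66/89', '8/73/116', '-15/98/73', '44/81/185']
222 ['16/-20/111', '-20/4/42', '-6/13/69', '21/17/123', '-21/47/43', '-9/56/67', '-1/67/82', '18/71/122', '-9/98/69', '48/82/180']
```

```bash
python3 - <<'E'
from plan import *
P=np.array([.1901,-.4888,.2098])
for n,b in (("scene",(110,40,190,130)),("top",(440,310,511,383))):
    d=np.load(n+"0.npy");c=np.load(n+"0c.npy");x0,y0,x1,y1=b
    im=cv2.resize(c[y0:y1,x0:x1,::-1],None,fx=7,fy=7,interpolation=cv2.INTER_CUBIC)
    for h,col in ((0,(0,0,255)),(-.019,(255,0,0)),(.047,(0,255,0))):
        u=proj(n,[P+[0,0,h]])[0];cv2.circle(im,tuple(int(k) for k in ((u-[x0,y0]+.5)*7)),4,col,-1);print(n,h,u)
    cv2.imwrite(f"pics/{n}_g.png",im)
    X=cloud(n,d);z=X[...,2];m=(np.linalg.norm(X[...,:2]-P[:2],axis=-1)<.13)&(z>.13)&(z<.4)
    print(n,np.histogram(z[m],bins=np.arange(.13,.4,.01)))
E
```

```text
scene 0 [154.97745696  94.79452153]
scene -0.019 [155.99581925  98.40264287]
scene 0.047 [152.36968102  85.53281935]
scene (array([  0,   0,   0,   0,   0,   0,   0,   0,   0,   1,  16,  24,  24,
        27,  13,   3,  27, 116, 129, 104, 362,  47,  63,  48,  11,  58]), array([0.13, 0.14, 0.15, 0.16, 0.17, 0.18, 0.19, 0.2 , 0.21, 0.22, 0.23,
       0.24, 0.25, 0.26, 0.27, 0.28, 0.29, 0.3 , 0.31, 0.32, 0.33, 0.34,
       0.35, 0.36, 0.37, 0.38, 0.39]))
top 0 [430.62117437 282.07967016]
top -0.019 [428.263402   282.03482002]
top 0.047 [436.75892536 282.19757358]
top (array([1, 0, 0, 0, 0, 0, 0, 0, 0, 0, 0, 0, 0, 0, 0, 0, 0, 0, 0, 0, 0, 0,
       0, 0, 0, 5]), array([0.13, 0.14, 0.15, 0.16, 0.17, 0.18, 0.19, 0.2 , 0.21, 0.22, 0.23,
       0.24, 0.25, 0.26, 0.27, 0.28, 0.29, 0.3 , 0.31, 0.32, 0.33, 0.34,
       0.35, 0.36, 0.37, 0.38, 0.39]))
```

View pics/scene_g.png

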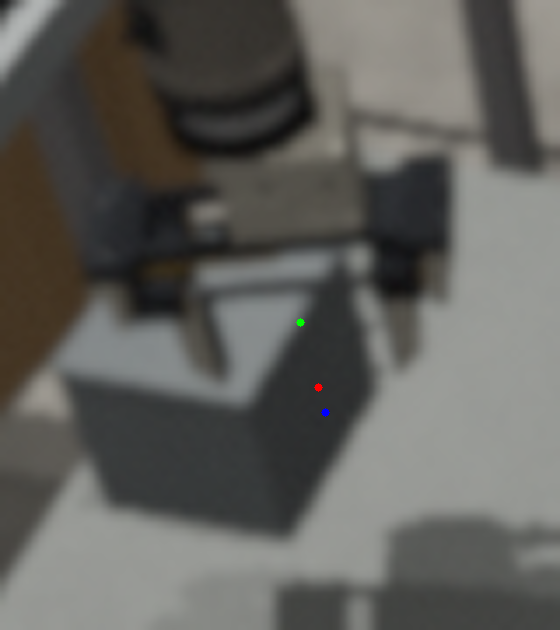

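View pics/top_g.png

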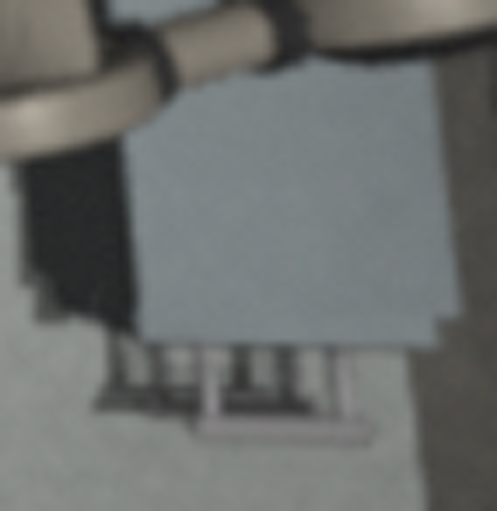

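The fingers closed on nothing. Depth from the start view shows the real fingertips about 10 mm above the reported TCP, not 19 mm below it. The reported height is therefore about 30 mm low along the tool axis. The gripper body seen at z≈0.275 now, against 0.241 expected, agrees. The carrier hasn't been touched, so I'll open and go about 32 mm lower, in steps, watching the force.

```bash
python3 -m crank '[{"x":0,"y":0,"z":0,"rx":0,"ry":0,"rz":0},{"x":0,"y":0,"z":0,"rx":0,"ry":0,"rz":0},{"x":0,"y":0,"z":0,"rx":0,"ry":0,"rz":0},{"x":0,"y":0,"z":0,"rx":0,"ry":0,"rz":0},{"x":0,"y":0,"z":0,"rx":0,"ry":0,"rz":0}]' 0.42 8
python3 -m crank '[{"x":0,"y":5,"z":0,"rx":0,"ry":0,"rz":0},{"x":0,"y":5,"z":0,"rx":0,"ry":0,"rz":0},{"x":0,"y":0,"z":0,"rx":0,"ry":0,"rz":0}]'
python3 -m crank '[{"x":0,"y":5,"z":0,"rx":0,"ry":0,"rz":0},{"x":0,"y":5,"z":0,"rx":0,"ry":0,"rz":0},{"x":0,"y":0,"z":0,"rx":0,"ry":0,"rz":0}]'
```

```text
time_s: 6.0
ee_pos: [0.5079, 0.2044, 0.1944]
orientation: [-1.307, 1.042, -1.042]
force: [0.3, 0.3, -0.0]
width: 0.386
time_s: 6.3
ee_pos: [0.5073, 0.2043, 0.1833]
orientation: [-1.309, 1.043, -1.042]
force: [-0.7, -0.4, -0.1]
width: 0.416
time_s: 6.6
ee_pos: [0.5074, 0.2043, 0.1735]
orientation: [-1.308, 1.043, -1.042]
force: [0.4, -0.1, -0.2]
width: 0.422
```

```bash
python3 -m crank '[{"x":0,"y":4,"z":0,"rx":0,"ry":0,"rz":0},{"x":0,"y":4,"z":0,"rx":0,"ry":0,"rz":0},{"x":0,"y":4,"z":0,"rx":0,"ry":0,"rz":0},{"x":0,"y":0,"z":0,"rx":0,"ry":0,"rz":0}]'
python3 -m crank '[{"x":0,"y":0,"z":0,"rx":0,"ry":0,"rz":0},{"x":0,"y":0,"z":0,"rx":0,"ry":0,"rz":0},{"x":0,"y":0,"z":0,"rx":0,"ry":0,"rz":0},{"x":0,"y":0,"z":0,"rx":0,"ry":0,"rz":0},{"x":0,"y":0,"z":0,"rx":0,"ry":0,"rz":0}]' 0 8
python3 -c "
from station import r
s=r.observe();print(s['force'],s['torque'],s['width']*92)"
```

```text
time_s: 7.0
ee_pos: [0.5075, 0.2043, 0.1617]
orientation: [-1.308, 1.043, -1.042]
force: [0.5, 0.1, 0.5]
width: 0.421
time_s: 7.5
ee_pos: [0.5081, 0.2045, 0.1626]
orientation: [-1.307, 1.042, -1.042]
force: [0.2, 0.5, -0.2]
width: 0.152
[ 0.17205351  0.54688674 -0.24628492] [-0.0122143  -0.13812821  0.06839167] 13.996168781767077
```

```bash
python3 -m crank '[{"x":0,"y":0,"z":0,"rx":0,"ry":0,"rz":0},{"x":0,"y":0,"z":0,"rx":0,"ry":0,"rz":0},{"x":0,"y":-1,"z":0,"rx":0,"ry":0,"rz":0},{"x":0,"y":-2,"z":0,"rx":0,"ry":0,"rz":0},{"x":0,"y":-2,"z":0,"rx":0,"ry":0,"rz":0},{"x":0,"y":0,"z":0,"rx":0,"ry":0,"rz":0}]' 0 35
python3 -m crank '[{"x":0,"y":-3,"z":0,"rx":0,"ry":0,"rz":0},{"x":0,"y":-3,"z":0,"rx":0,"ry":0,"rz":0},{"x":0,"y":-3,"z":0,"rx":0,"ry":0,"rz":0},{"x":0,"y":0,"z":0,"rx":0,"ry":0,"rz":0}]'
```

```text
time_s: 8.1
ee_pos: [0.508, 0.2044, 0.1676]
orientation: [-1.307, 1.042, -1.042]
force: [-0.0, -0.7, -1.9]
width: 0.152
time_s: 8.5
ee_pos: [0.5082, 0.2045, 0.177]
orientation: [-1.306, 1.042, -1.043]
force: [-0.9, 0.2, -2.0]
width: 0.149
```

```bash
python3 -m crank '[{"x":0,"y":-3,"z":0,"rx":0,"ry":0,"rz":0},{"x":0,"y":-3,"z":0,"rx":0,"ry":0,"rz":0},{"x":0,"y":-3,"z":0,"rx":0,"ry":0,"rz":0},{"x":0,"y":-3,"z":0,"rx":0,"ry":0,"rz":0},{"x":0,"y":0,"z":0,"rx":0,"ry":0,"rz":0}]'
python3 -m crank '[{"x":0,"y":-3,"z":0,"rx":0,"ry":0,"rz":0},{"x":0,"y":-3,"z":0,"rx":0,"ry":0,"rz":0},{"x":0,"y":-3,"z":0,"rx":0,"ry":0,"rz":0},{"x":0,"y":-3,"z":0,"rx":0,"ry":0,"rz":0},{"x":0,"y":0,"z":0,"rx":0,"ry":0,"rz":0}]'
python3 -m crank '[{"x":0,"y":-2,"z":0,"rx":0,"ry":0,"rz":0},{"x":0,"y":-2,"z":0,"rx":0,"ry":0,"rz":0},{"x":0,"y":-2,"z":0,"rx":0,"ry":0,"rz":0},{"x":0,"y":0,"z":0,"rx":0,"ry":0,"rz":0}]'
python3 -c "
from station import r
s=r.observe();print(s['force'],s['torque'],s['ee_pos'])"
```

```text
time_s: 9.0
ee_pos: [0.5082, 0.2045, 0.189]
orientation: [-1.306, 1.042, -1.043]
force: [0.4, -0.8, -2.4]
width: 0.149
time_s: 9.5
ee_pos: [0.5082, 0.2045, 0.2009]
orientation: [-1.306, 1.042, -1.043]
force: [0.6, -0.1, -2.3]
width: 0.147
time_s: 9.9
ee_pos: [0.5081, 0.2045, 0.2067]
orientation: [-1.307, 1.042, -1.043]
force: [-0.2, 0.4, -2.0]
width: 0.149
[-0.17637576  0.41945123 -2.0126099 ] [-0.05450422 -0.16438581 -0.01872795] [0.50812115 0.20445136 0.20674768]
```

```bash
for i in 1; do :; done
python3 -m crank '[{"x":0,"y":-1.5,"z":0,"rx":0,"ry":0,"rz":0},{"x":0,"y":-1.5,"z":0,"rx":0,"ry":0,"rz":0},{"x":0,"y":-1.5,"z":0,"rx":0,"ry":0,"rz":0},{"x":0,"y":0,"z":0,"rx":0,"ry":0,"rz":0}]'
python3 -m crank '[{"x":0,"y":-1.5,"z":0,"rx":0,"ry":0,"rz":0},{"x":0,"y":0,"z":0,"rx":0,"ry":0,"rz":0}]'
python3 -m crank '[{"x":0,"y":-1,"z":0,"rx":0,"ry":0,"rz":0},{"x":0,"y":0,"z":0,"rx":0,"ry":0,"rz":0}]'
```

```text
time_s: 10.3
ee_pos: [0.5081, 0.2045, 0.2112]
orientation: [-1.307, 1.042, -1.043]
force: [1.2, 0.2, -1.5]
width: 0.146
time_s: 10.5
ee_pos: [0.508, 0.2045, 0.2126]
orientation: [-1.307, 1.042, -1.042]
force: [0.4, 0.0, -2.9]
width: 0.148
time_s: 10.7
ee_pos: [0.508, 0.2044, 0.2135]
orientation: [-1.307, 1.042, -1.042]
force: [0.0, 0.2, -1.6]
width: 0.151
```

Lifted 50.9 mm and still free. I'll carry on in 1 mm steps.

```bash

python3 -m crank '[{"x":0,"y":-1,"z":0,"rx":0,"ry":0,"rz":0},{"x":0,"y":0,"z":0,"rx":0,"ry":0,"rz":0}]'
python3 -m crank '[{"x":0,"y":-1,"z":0,"rx":0,"ry":0,"rz":0},{"x":0,"y":0,"z":0,"rx":0,"ry":0,"rz":0}]'
```

```text
time_s: 10.9
ee_pos: [0.508, 0.2045, 0.2145]
orientation: [-1.307, 1.042, -1.042]
force: [0.1, -0.6, -1.5]
width: 0.147
time_s: 11.1
ee_pos: [0.508, 0.2045, 0.2155]
orientation: [-1.307, 1.042, -1.042]
force: [-0.4, -0.1, -1.5]
width: 0.15
```

```bash

python3 -m crank '[{"x":0,"y":-1,"z":0,"rx":0,"ry":0,"rz":0},{"x":0,"y":0,"z":0,"rx":0,"ry":0,"rz":0}]'
```

```text
time_s: 11.3
ee_pos: [0.508, 0.2045, 0.2165]
orientation: [-1.307, 1.042, -1.042]
force: [-0.2, -0.0, -2.5]
width: 0.148
```

```bash

python3 -m crank '[{"x":0,"y":-1,"z":0,"rx":0,"ry":0,"rz":0},{"x":0,"y":0,"z":0,"rx":0,"ry":0,"rz":0}]'
```

```text
time_s: 11.5
ee_pos: [0.508, 0.2045, 0.2175]
orientation: [-1.307, 1.042, -1.042]
force: [0.4, 0.1, -2.4]
width: 0.151
```

```bash

python3 -m crank '[{"x":0,"y":-1,"z":0,"rx":0,"ry":0,"rz":0},{"x":0,"y":0,"z":0,"rx":0,"ry":0,"rz":0}]'
```

```text
time_s: 11.7
ee_pos: [0.508, 0.2045, 0.2185]
orientation: [-1.307, 1.042, -1.042]
force: [0.2, 0.0, -2.6]
width: 0.147
```

```bash

python3 -m crank '[{"x":0,"y":-1,"z":0,"rx":0,"ry":0,"rz":0},{"x":0,"y":0,"z":0,"rx":0,"ry":0,"rz":0}]'
```

```text
time_s: 11.9
ee_pos: [0.508, 0.2045, 0.2195]
orientation: [-1.307, 1.042, -1.042]
force: [0.3, -0.6, -2.1]
width: 0.147
```

```bash

python3 -m crank '[{"x":0,"y":-1,"z":0,"rx":0,"ry":0,"rz":0},{"x":0,"y":0,"z":0,"rx":0,"ry":0,"rz":0}]'
```

```text
time_s: 12.1
ee_pos: [0.508, 0.2044, 0.2205]
orientation: [-1.307, 1.042, -1.042]
force: [-0.1, 0.2, -1.5]
width: 0.149
```

```bash

python3 -c "
from plan import *
p,d=eyes.grab_frame('scene');cv2.imwrite('pics/s4.png',cv2.resize(p[150:270,260:380,::-1],None,fx=5,fy=5,interpolation=cv2.INTER_CUBIC))
print(r.observe()['force'])"
```

```text
[-0.13485     0.48033093 -2.24148513]
```

View pics/s4.png

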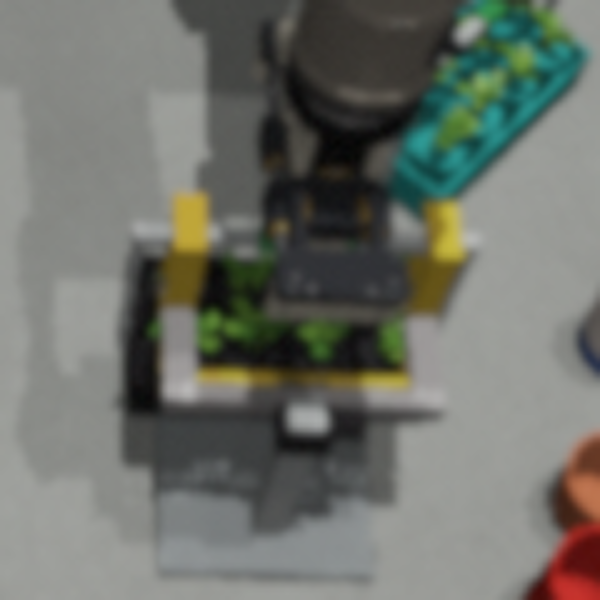

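The bar has risen to just under the yellow guards at about (190,220) and (445,225) in the crop. There is no contact yet, so I'll keep feeling upward.

```bash

python3 -m crank '[{"x":0,"y":-1,"z":0,"rx":0,"ry":0,"rz":0},{"x":0,"y":0,"z":0,"rx":0,"ry":0,"rz":0}]'
```

```text
time_s: 12.35
ee_pos: [0.508, 0.2045, 0.2213]
orientation: [-1.307, 1.042, -1.042]
force: [0.9, 0.1, -3.8]
width: 0.152
```

```bash

python3 -m crank '[{"x":0,"y":-1,"z":0,"rx":0,"ry":0,"rz":0},{"x":0,"y":0,"z":0,"rx":0,"ry":0,"rz":0}]'
```

```text
time_s: 12.55
ee_pos: [0.5081, 0.2045, 0.2221]
orientation: [-1.307, 1.042, -1.042]
force: [1.5, 0.7, -6.1]
width: 0.149
```

Contact: the force went from −2.1 to −3.8 to −6.1 N, so the guards touch at reported z≈0.2207. The tips are 6 mm below that, at about 0.2147. I'll back off to 0.2177 and draw out.

```bash

python3 -m crank '[{"x":0,"y":2.4,"z":0,"rx":0,"ry":0,"rz":0},{"x":0,"y":2.4,"z":0,"rx":0,"ry":0,"rz":0},{"x":0,"y":0,"z":0,"rx":0,"ry":0,"rz":0}]'
python3 -m crank '[{"x":0,"y":0,"z":-2,"rx":0,"ry":0,"rz":0},{"x":0,"y":0,"z":-2,"rx":0,"ry":0,"rz":0},{"x":0,"y":0,"z":-2,"rx":0,"ry":0,"rz":0},{"x":0,"y":0,"z":0,"rx":0,"ry":0,"rz":0}]'
```

```text
time_s: 12.85
ee_pos: [0.5077, 0.2044, 0.2174]
orientation: [-1.308, 1.043, -1.042]
force: [-0.2, -0.0, -1.6]
width: 0.145
time_s: 13.25
ee_pos: [0.5018, 0.2031, 0.2177]
orientation: [-1.307, 1.042, -1.042]
force: [1.0, 0.4, -2.3]
width: 0.146
```

```bash

python3 -m crank '[{"x":0,"y":0,"z":-2,"rx":0,"ry":0,"rz":0},{"x":0,"y":0,"z":-2,"rx":0,"ry":0,"rz":0},{"x":0,"y":0,"z":0,"rx":0,"ry":0,"rz":0}]'
```

```text
time_s: 13.55
ee_pos: [0.4979, 0.2022, 0.2176]
orientation: [-1.307, 1.042, -1.042]
force: [-0.6, 0.3, -3.0]
width: 0.151
```

```bash

python3 -m crank '[{"x":0,"y":0,"z":-3,"rx":0,"ry":0,"rz":0},{"x":0,"y":0,"z":-3,"rx":0,"ry":0,"rz":0},{"x":0,"y":0,"z":-3,"rx":0,"ry":0,"rz":0},{"x":0,"y":0,"z":-3,"rx":0,"ry":0,"rz":0},{"x":0,"y":0,"z":0,"rx":0,"ry":0,"rz":0}]'
python3 -m crank '[{"x":0,"y":0,"z":-5,"rx":0,"ry":0,"rz":0},{"x":0,"y":0,"z":-5,"rx":0,"ry":0,"rz":0},{"x":0,"y":0,"z":-5,"rx":0,"ry":0,"rz":0},{"x":0,"y":0,"z":-5,"rx":0,"ry":0,"rz":0},{"x":0,"y":0,"z":-5,"rx":0,"ry":0,"rz":0},{"x":0,"y":0,"z":0,"rx":0,"ry":0,"rz":0}]'
python3 -m crank '[{"x":0,"y":0,"z":-10,"rx":0,"ry":0,"rz":0},{"x":0,"y":0,"z":-10,"rx":0,"ry":0,"rz":0},{"x":0,"y":0,"z":-10,"rx":0,"ry":0,"rz":0},{"x":0,"y":0,"z":-10,"rx":0,"ry":0,"rz":0},{"x":0,"y":0,"z":-12,"rx":0,"ry":0,"rz":0},{"x":0,"y":0,"z":0,"rx":0,"ry":0,"rz":0}]'
python3 -c "
from plan import *
s=r.observe();print(s['q'],s['torque'],rel([.5367+.002,-.2115,.22],np.radians(16.7)))
p,d=eyes.grab_frame('scene');cv2.imwrite('pics/s5.png',p[:,:,::-1])
p,d=eyes.grab_frame('top');cv2.imwrite('pics/t5.png',p[:,:,::-1])
"
```

```text
time_s: 14.05
ee_pos: [0.4861, 0.1995, 0.2177]
orientation: [-1.307, 1.042, -1.042]
force: [-0.5, 0.4, -2.4]
width: 0.148
time_s: 14.65
ee_pos: [0.4614, 0.1939, 0.2177]
orientation: [-1.307, 1.042, -1.042]
force: [-0.0, 0.3, -2.4]
width: 0.149
time_s: 15.25
ee_pos: [0.4097, 0.1821, 0.2177]
orientation: [-1.308, 1.042, -1.042]
force: [0.3, -0.5, -1.6]
width: 0.15
[ 2.47102331e-01  1.95226600e-01  1.70666073e+00 -5.21451895e-05
  1.24042681e+00  2.22888909e-02] [-0.00821875 -0.03914438  0.03201435] (array([412.5,  -2.3,  38. ]), array([ 0.0007, -0.0666,  0.    ]))
```

View pics/s5.png

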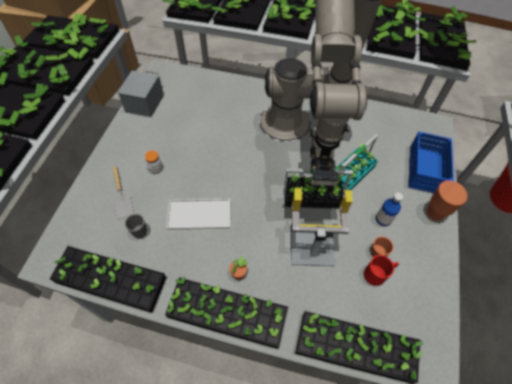

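The carrier is out and hanging level in front of the stand at about (315,188) in the scene view. The tray is still at (199,214). I'll raise it, then carry it sideways parallel to the stand.

```bash

python3 -m crank '[{"x":0,"y":-10,"z":0,"rx":0,"ry":0,"rz":0},{"x":0,"y":-20,"z":0,"rx":0,"ry":0,"rz":0},{"x":0,"y":-20,"z":0,"rx":0,"ry":0,"rz":0},{"x":0,"y":-10,"z":0,"rx":0,"ry":0,"rz":0},{"x":0,"y":0,"z":0,"rx":0,"ry":0,"rz":0}]'
python3 -m crank '[{"x":10,"y":0,"z":0,"rx":0,"ry":0,"rz":0},{"x":20,"y":0,"z":0,"rx":0,"ry":0,"rz":0},{"x":25,"y":0,"z":0,"rx":0,"ry":0,"rz":0},{"x":25,"y":0,"z":0,"rx":0,"ry":0,"rz":0},{"x":25,"y":0,"z":0,"rx":0,"ry":0,"rz":0},{"x":25,"y":0,"z":0,"rx":0,"ry":0,"rz":0},{"x":25,"y":0,"z":0,"rx":0,"ry":0,"rz":0},{"x":25,"y":0,"z":0,"rx":0,"ry":0,"rz":0},{"x":25,"y":0,"z":0,"rx":0,"ry":0,"rz":0},{"x":25,"y":0,"z":0,"rx":0,"ry":0,"rz":0},{"x":25,"y":0,"z":0,"rx":0,"ry":0,"rz":0},{"x":25,"y":0,"z":0,"rx":0,"ry":0,"rz":0},{"x":25,"y":0,"z":0,"rx":0,"ry":0,"rz":0},{"x":25,"y":0,"z":0,"rx":0,"ry":0,"rz":0},{"x":25,"y":0,"z":0,"rx":0,"ry":0,"rz":0},{"x":25,"y":0,"z":0,"rx":0,"ry":0,"rz":0},{"x":20,"y":0,"z":0,"rx":0,"ry":0,"rz":0},{"x":12,"y":0,"z":0,"rx":0,"ry":0,"rz":0},{"x":0,"y":0,"z":0,"rx":0,"ry":0,"rz":0}]'
python3 -m crank '[{"x":0,"y":0,"z":10,"rx":0,"ry":-0.02,"rz":0},{"x":0,"y":0,"z":15,"rx":0,"ry":-0.027,"rz":0},{"x":0,"y":0,"z":10,"rx":0,"ry":-0.02,"rz":0},{"x":0,"y":0,"z":0,"rx":0,"ry":0,"rz":0},{"x":0,"y":0,"z":0,"rx":0,"ry":0,"rz":0}]'
python3 -c "
from plan import *
s=r.observe();print(s['q'],s['ee_pos'],s['torque'],rel([.5387,-.2115,.22],np.radians(16.7)))
for n in('scene','top'):
  p,d=eyes.grab_frame(n);cv2.imwrite(f'pics/{n}6.png',p[:,:,::-1]);np.save(n+'6c.npy',p);np.save(n+'6.npy',d)
  b=(130,140,270,260) if n=='scene' else (250,110,390,230)
  cv2.imwrite(f'pics/{n}6c.png',cv2.resize(p[b[1]:b[3],b[0]:b[2],::-1],None,fx=5,fy=5,interpolation=cv2.INTER_CUBIC))
"
```

```text
time_s: 15.85
ee_pos: [0.4124, 0.1826, 0.2791]
orientation: [-1.304, 1.04, -1.044]
force: [-1.0, -0.6, -2.0]
width: 0.148
time_s: 17.75
ee_pos: [0.5027, -0.2206, 0.2763]
orientation: [-1.307, 1.045, -1.042]
force: [0.8, 0.7, -2.3]
width: 0.151
time_s: 18.25
ee_pos: [0.5371, -0.21, 0.2774]
orientation: [-1.334, 0.992, -0.991]
force: [-0.8, -0.6, -2.1]
width: 0.15
[-5.05480296e-01  4.00218775e-01  1.25214972e+00 -1.96919387e-04
  1.48983271e+00 -7.98049911e-01] [ 0.53705464 -0.20998235  0.27744116] [-0.00561113 -0.15249868  0.00535281] (array([ 1.9, 57.4,  1.2]), array([ 0.0006,  0.0011, -0.0003]))
```

View pics/scene6c.png

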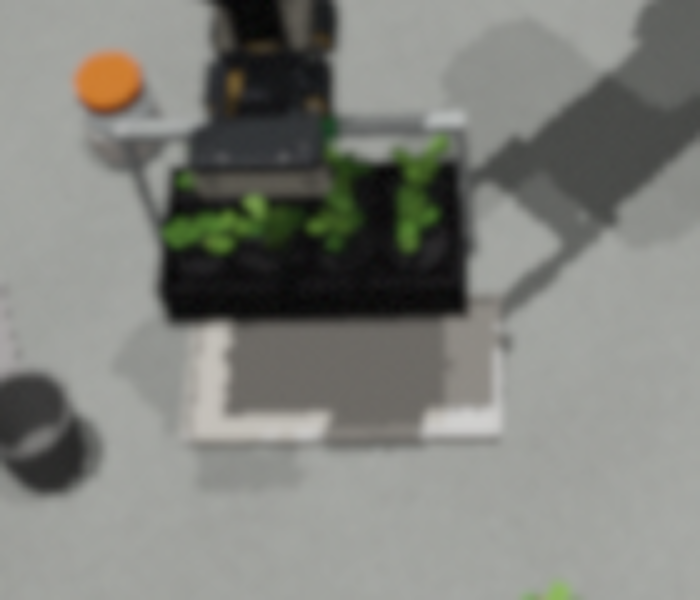

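View pics/top6c.png

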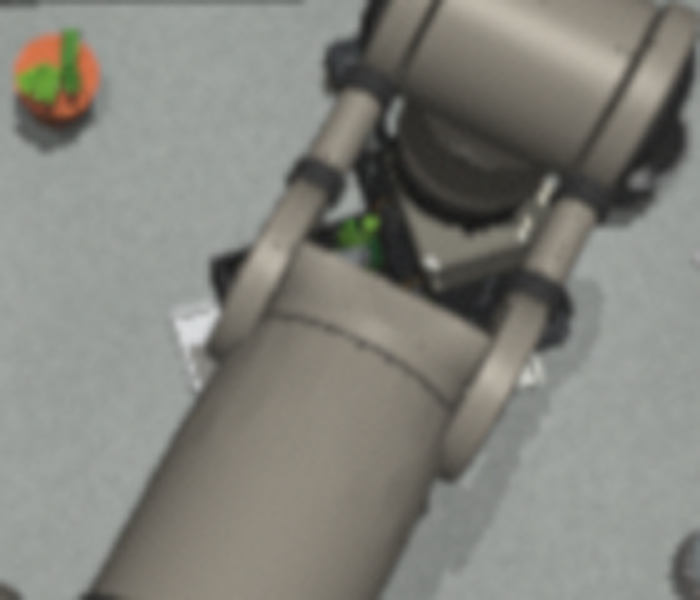

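```bash
cat > fit2.py <<'E'
from h import *
for n,t in (("scene",(155,185,245,240)),("top",(275,145,365,215))):
    c=np.load(n+"0c.npy").astype(float);x0,y0,x1,y1=t
    w=c.min(-1);sub=w[y0:y1,x0:x1]
    m=(sub>np.percentile(sub,50)+10)
    print(n,np.percentile(sub,[10,30,50,70,90]))
    bgp=np.concatenate([sub[:4].ravel(),sub[-4:].ravel()]);bg=np.median(bgp);fg=np.percentile(sub,80)
    s=np.zeros(w.shape);s[y0:y1,x0:x1]=np.clip((sub-bg)/(fg-bg),0,1);s[s<.15]=0
    hi=(s>.5).astype(np.uint8);k,l,st,ce=cv2.connectedComponentsWithStats(hi);i=1+np.argmax(st[1:,4]);mk=cv2.dilate((l==i).astype(np.uint8),np.ones((3,3)));s*=mk
    for z0 in (0,.006,.011):
        p,f,a=fit(n,lambda p:[box(*p,-.06,.06,-.116,.116,z0,.012)],s,t,[.538,-.209,.295],[.005,.005,.05])
        print(z0,p.round(4),np.degrees(p[2]).round(2),f.round(1),a.round(0))
    im=cv2.resize(c[y0:y1,x0:x1,::-1].astype(np.uint8),None,fx=8,fy=8,interpolation=cv2.INTER_CUBIC)
    for z,col in ((.012,(0,0,255)),(0,(255,0,0))):
        q=box(*p,-.06,.06,-.116,.116,z,z)[[0,2,6,4]]
        cv2.polylines(im,[((proj(n,q)-[x0,y0]+.5)*8).astype(int)],True,col,1)
    q=box(*p,-.056,.056,-.112,.112,.012,.012)[[0,2,6,4]];cv2.polylines(im,[((proj(n,q)-[x0,y0]+.5)*8).astype(int)],True,(0,160,0),1)
    cv2.imwrite(f"pics/{n}_tray.png",im)
E
python3 fit2.py
```

```text
scene [148. 150. 152. 182. 197.]
0 [ 0.5362 -0.2096  0.2932] 16.8 212.1 1548.0
0.006 [ 0.5401 -0.2086  0.2923] 16.75 169.9 1548.0
0.011 [ 0.5416 -0.208   0.2912] 16.69 135.5 1548.0
top [151. 154. 156. 203. 211.]
0 [ 0.5392 -0.2098  0.2907] 16.65 194.4 2033.0
0.006 [ 0.5382 -0.2102  0.2944] 16.87 175.8 2033.0
0.011 [ 0.5377 -0.2096  0.2925] 16.76 157.9 2033.0
```

View pics/scene_tray.png

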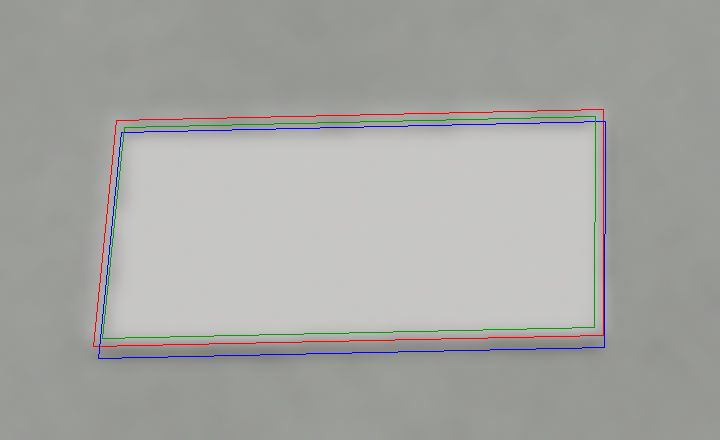

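View pics/top_tray.png

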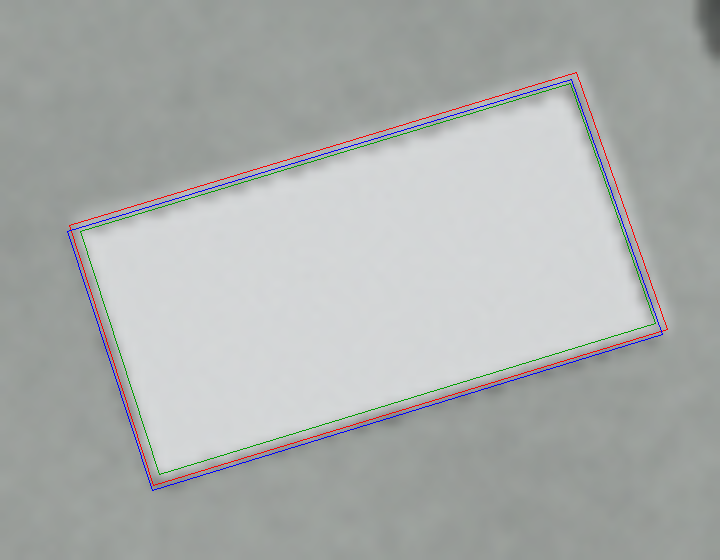

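```bash
cat > ov.py <<'E'
from plan import *
import sys
def overlay(p,b,out,T,s=None,k=5,zoff=.03,dx=0,dy=0):
    s=s or r.observe();P=s['ee_pos'];A=R.from_rotvec(s['orientation']).as_matrix();yaw=np.arctan2(A[1,2],A[0,2])
    u0=P[2]+zoff-.150;print("yaw",np.degrees(yaw),"underside",u0)
    x0,y0,x1,y1=b;im=cv2.resize(p[y0:y1,x0:x1,::-1],None,fx=k,fy=k,interpolation=cv2.INTER_CUBIC)
    def poly(c,col):cv2.polylines(im,[((proj("scene",c)-[x0,y0]+.5)*k).astype(int)],True,col,1)
    X,Y=P[0]+dx,P[1]+dy
    for z,col in((0,(255,255,0)),(.045,(0,255,255))): poly(box(X,Y,yaw,-.05,.05,-.1,.1,u0+z,u0+z)[[0,2,6,4]],col)
    poly(box(X,Y,yaw,-.005,.005,-.106,.106,u0+.155,u0+.155)[[0,2,6,4]],(255,0,255))
    poly(box(*T,-.06,.06,-.116,.116,.012,.012)[[0,2,6,4]],(0,0,255));poly(box(*T,-.056,.056,-.112,.112,.012,.012)[[0,2,6,4]],(0,160,0))
    cv2.imwrite(out,im)
E
python3 -c "
from ov import *
overlay(np.load('scene6c.npy'),(130,150,250,240),'pics/ov6.png',(.539,-.2095,np.radians(16.75)),k=6)"
```

```text
yaw 16.710334203036915 underside 0.1576850102547143
```

View pics/ov6.png

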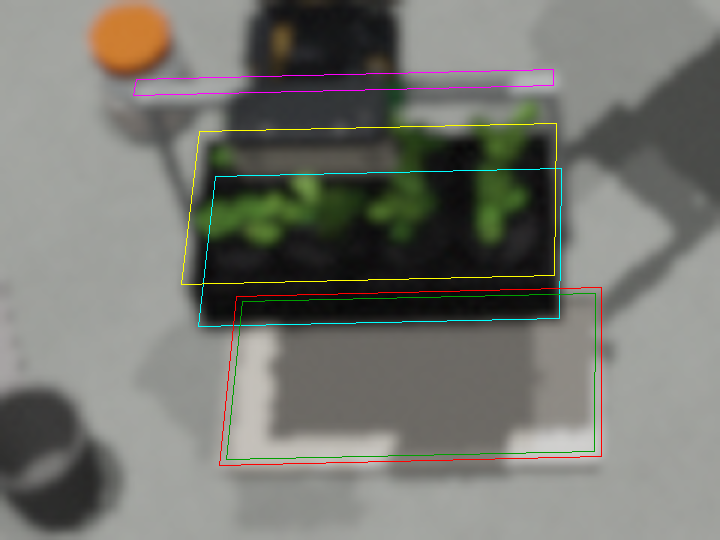

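```bash

python3 -m crank '[{"x":1,"y":10,"z":0.8,"rx":0,"ry":0,"rz":0},{"x":1,"y":20,"z":0.7,"rx":0,"ry":0,"rz":0},{"x":0,"y":20,"z":0,"rx":0,"ry":0,"rz":0},{"x":0,"y":20,"z":0,"rx":0,"ry":0,"rz":0},{"x":0,"y":20,"z":0,"rx":0,"ry":0,"rz":0},{"x":0,"y":15,"z":0,"rx":0,"ry":0,"rz":0},{"x":0,"y":10,"z":0,"rx":0,"ry":0,"rz":0},{"x":0,"y":7,"z":0,"rx":0,"ry":0,"rz":0},{"x":0,"y":0,"z":0,"rx":0,"ry":0,"rz":0},{"x":0,"y":0,"z":0,"rx":0,"ry":0,"rz":0}]'
python3 -c "
from ov import *
p,d=eyes.grab_frame('scene');np.save('scene7c.npy',p);np.save('scene7.npy',d)
overlay(p,(140,150,250,240),'pics/ov7.png',(.539,-.2095,np.radians(16.75)),k=7)
cv2.imwrite('pics/s7.png',cv2.resize(p[150:240,140:250,::-1],None,fx=7,fy=7,interpolation=cv2.INTER_CUBIC))
"
```

```text
time_s: 19.35
ee_pos: [0.5394, -0.2124, 0.1561]
orientation: [-1.333, 0.991, -0.993]
force: [0.7, -1.2, -2.2]
width: 0.149
yaw 16.700087888812853 underside 0.0364072931428438
```

View pics/ov7.png

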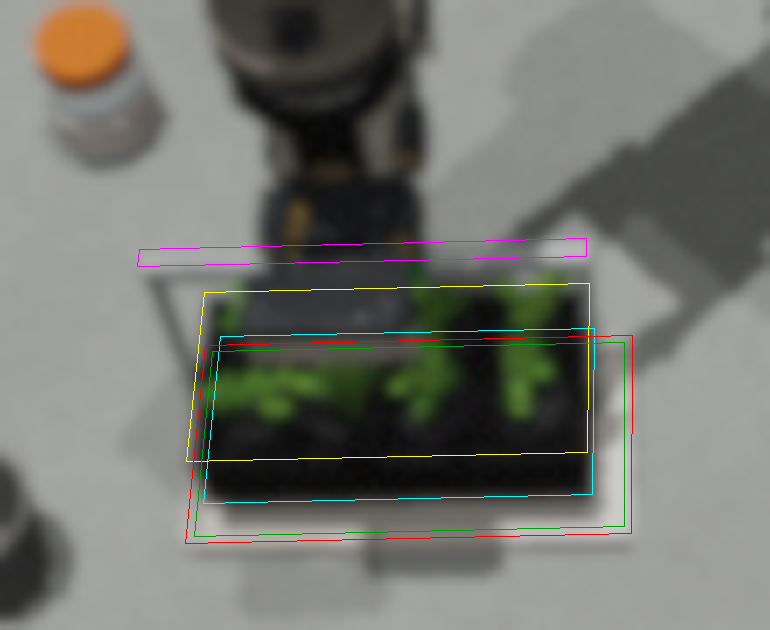

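View pics/s7.png

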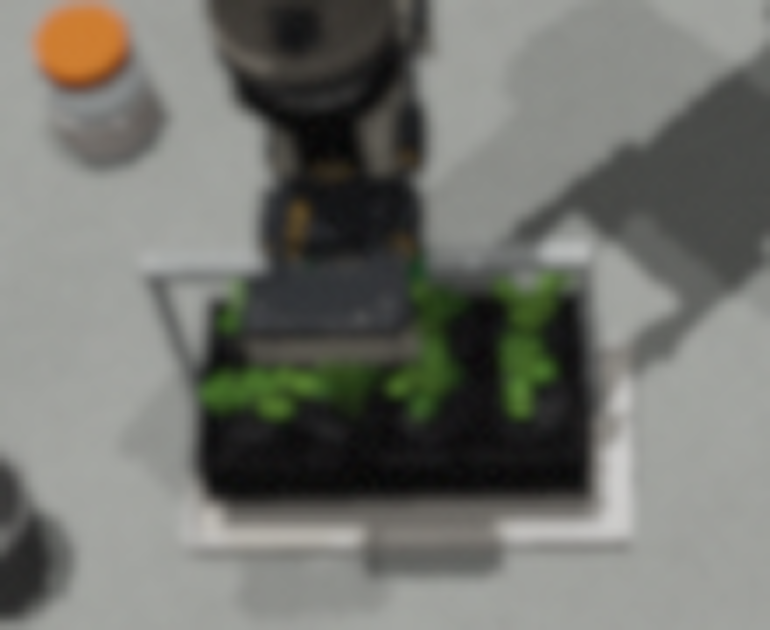

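```bash
python3 - <<'E'
from plan import *
d=np.load("scene7.npy");X=cloud("scene",d);s=r.observe()['ee_pos'];y=np.radians(16.72)
c=np.load("scene7c.npy")
q=X-[s[0],s[1],0];lx=1000*(q[...,0]*np.cos(y)+q[...,1]*np.sin(y));ly=1000*(-q[...,0]*np.sin(y)+q[...,1]*np.cos(y));z=1000*q[...,2]
np.set_printoptions(linewidth=250)
for u in (172,178,185,190,195,200,205,210,215,220): 
    print(u,[f"{v}:{lx[v,u]:.0f}/{ly[v,u]:.0f}/{z[v,u]:.0f}/{c[v,u].max()}" for v in range(206,230)])
print("rows")
for v in (200,205,208,212,216,219,):
    print(v,[f"{u}:{lx[v,u]:.0f}/{ly[v,u]:.0f}/{z[v,u]:.0f}/{c[v,u].max()}" for u in list(range(163,176))+list(range(219,234))])
# bar
m=(z>150)&(z<205)&(abs(lx)<12)&((ly>45)|(ly<-45))&(abs(ly)<130)
print("bar n",m.sum(),np.median(lx[m]),np.median(z[m]),ly[m].min(),ly[m].max(), np.polyfit(ly[m],lx[m],1))
E
```

```text
172 ['206:28/-76/108/96', '207:33/-76/110/81', '208:22/-82/83/58', '209:26/-81/83/34', '210:33/-80/88/23', '211:34/-80/84/25', '212:40/-79/88/25', '213:39/-81/79/24', '214:20/-90/37/26', '215:26/-89/39/25', '216:52/-80/80/22', '217:54/-80/77/15', '218:52/-82/65/13', '219:52/-84/58/17', '220:51/-86/48/29', '221:51/-87/41/60', '222:50/-89/31/96', '223:40/-94/4/123', '224:43/-94/3/142', '225:45/-95/-1/167', '226:52/-93/4/183', '227:61/-91/13/175', '228:64/-91/12/148', '229:60/-94/-4/140']
178 ['206:30/-55/110/98', '207:30/-56/104/106', '208:35/-56/106/103', '209:26/-60/83/75', '210:33/-59/88/42', '211:34/-59/83/31', '212:36/-60/80/26', '213:38/-60/76/21', '214:40/-61/71/16', '215:42/-61/67/19', '216:48/-60/72/19', '217:52/-60/73/15', '218:50/-62/61/15', '219:51/-63/56/12', '220:52/-64/49/24', '221:50/-66/38/47', '222:53/-66/36/79', '223:40/-72/4/102', '224:43/-72/1/126', '225:48/-72/3/159', '226:51/-72/-0/178', '227:59/-70/9/170', '228:63/-70/8/142', '229:63/-71/-1/129']
185 ['206:36/-29/121/72', '207:21/-35/87/42', '208:25/-35/86/26', '209:27/-35/84/27', '210:32/-35/86/32', '211:38/-34
[... 6567 characters left out ...]
2']
219 ['163:21/-130/2/155', '164:20/-127/-0/150', '165:19/-124/-3/148', '166:20/-120/-1/148', '167:19/-116/-3/141', '168:51/-98/56/114', '169:52/-94/59/70', '170:52/-90/59/29', '171:51/-88/56/18', '172:52/-84/58/17', '173:52/-80/58/16', '174:49/-78/51/13', '175:52/-73/57/15', '219:49/82/44/23', '220:51/86/48/24', '221:50/89/46/24', '222:52/93/49/28', '223:51/97/48/46', '224:50/100/46/91', '225:26/101/-0/141', '226:26/104/-1/178', '227:28/108/4/198', '228:28/112/2/204', '229:32/116/10/196', '230:25/119/-3/174', '231:27/123/1/162', '232:25/127/-4/161', '233:26/130/-2/162']
bar n 158 3.9839744366742016 186.18251986592293 -102.62888295071772 106.65411020807244 [-1.61262691e-03  2.79214118e+00]
```

```bash
python3 - <<'E'
from plan import *
s=r.observe()['ee_pos'];y=np.radians(16.72)
for f in("scene0","scene7"):
    X=cloud("scene",np.load(f+".npy"));q=X-[s[0],s[1],0];lx=1000*(q[...,0]*np.cos(y)+q[...,1]*np.sin(y));ly=1000*(-q[...,0]*np.sin(y)+q[...,1]*np.cos(y));z=1000*q[...,2]
    print(f)
    m=(z>7.5)&(z<18)
    for nm,a,sel in (("+x rim",lx,(lx>50)&(lx<75)&(abs(ly)<100)),("-x rim",lx,(lx<-45)&(lx>-75)&(abs(ly)<100)),("+y rim",ly,(ly>105)&(ly<130)&(abs(lx)<45)),("-y rim",ly,(ly<-105)&(ly>-130)&(abs(lx)<45))):
        v=a[m&sel];print(nm,len(v),np.percentile(v,[5,25,50,75,95]).round(1) if len(v) else "")
        # rim yaw
        o=ly if a is lx else lx
        if len(v)>15: print("  slope deg",np.degrees(np.polyfit(o[m&sel],v,1)[0]).round(2))
    for v in (222,224,226): print(v,[f"{u}:{lx[v,u]:.0f}/{ly[v,u]:.0f}/{z[v,u]:.0f}" for u in range(162,174)])
E
```

```text
scene0
+x rim 73 [59.4 60.5 62.1 63.2 65. ]
  slope deg -0.07
-x rim 69 [-57.3 -55.6 -54.3 -52.2 -50.1]
  slope deg 0.19
+y rim 20 [115.9 116.1 116.1 116.2 116.3]
  slope deg 0.18
-y rim 23 [-114.7 -113.6 -111.8 -111.  -107.8]
  slope deg 1.47
222 ['162:34/-132/2', '163:32/-130/-2', '164:33/-125/0', '165:34/-121/3', '166:32/-119/-2', '167:38/-112/9', '168:40/-107/13', '169:34/-106/2', '170:34/-103/2', '171:33/-100/-1', '172:37/-94/6', '173:34/-92/1']
224 ['162:41/-132/-0', '163:41/-129/-0', '164:42/-124/2', '165:40/-121/-2', '166:41/-117/0', '167:48/-111/12', '168:47/-107/11', '169:39/-107/-6', '170:43/-102/2', '171:43/-98/2', '172:42/-95/0', '173:46/-89/9']
226 ['162:50/-131/1', '163:48/-129/-3', '164:48/-125/-4', '165:51/-119/3', '166:50/-116/1', '167:54/-111/9', '168:53/-108/5', '169:53/-104/5', '170:50/-102/-0', '171:52/-97/3', '172:51/-94/2', '173:51/-90/1']
scene7
+x rim 81 [55.3 60.5 62.2 63.4 65.4]
  slope deg 0.15
-x rim 0 
+y rim 23 [109.  116.  116.1 116.2 116.4]
  slope deg -1.79
-y rim 3 [-112.3 -111.9 -111.3 -109.8 -108.6]
222 ['162:31/-134/-3', '163:31/-130/-4', '164:35/-125/4', '165:33/-122/-1', '166:32/-118/-2', '167:37/-112/8', '168:38/-108/10', '169:53/-98/38', '170:52/-95/35', '171:53/-91/37', '172:50/-89/31', '173:54/-83/39']
224 ['162:38/-133/-5', '163:41/-128/-0', '164:44/-124/4', '165:43/-120/3', '166:41/-117/-0', '167:48/-111/12', '168:47/-107/11', '169:43/-106/2', '170:42/-102/-0', '171:45/-97/6', '172:43/-94/3', '173:43/-91/1']
226 ['162:49/-131/-0', '163:47/-129/-5', '164:48/-125/-3', '165:50/-120/1', '166:48/-117/-4', '167:56/-110/13', '168:54/-107/8', '169:50/-106/-0', '170:53/-100/6', '171:51/-98/1', '172:52/-93/4', '173:52/-90/3']
```

Depth measured relative to the TCP, in mm:

| | x | y |
|---|---|---|
| Carrier centre | +1.5 | +1 |
| Tray centre | +3.9 | +2.3 |

The carrier underside is at 35 mm and yaw is aligned to about 0.1°. I'll shift +2.4 mm in tool z and −1 mm in tool x, then lower.

```bash

python3 -m crank '[{"x":-1,"y":0,"z":2.4,"rx":0,"ry":0,"rz":0},{"x":0,"y":4,"z":0,"rx":0,"ry":0,"rz":0},{"x":0,"y":4,"z":0,"rx":0,"ry":0,"rz":0},{"x":0,"y":3,"z":0,"rx":0,"ry":0,"rz":0},{"x":0,"y":3,"z":0,"rx":0,"ry":0,"rz":0},{"x":0,"y":3,"z":0,"rx":0,"ry":0,"rz":0},{"x":0,"y":0,"z":0,"rx":0,"ry":0,"rz":0}]'
python3 -m crank '[{"x":0,"y":2,"z":0,"rx":0,"ry":0,"rz":0},{"x":0,"y":2,"z":0,"rx":0,"ry":0,"rz":0},{"x":0,"y":2,"z":0,"rx":0,"ry":0,"rz":0},{"x":0,"y":0,"z":0,"rx":0,"ry":0,"rz":0},{"x":0,"y":0,"z":0,"rx":0,"ry":0,"rz":0}]'
python3 -c "
from ov import *
p,d=eyes.grab_frame('scene');np.save('scene8c.npy',p);np.save('scene8.npy',d)
cv2.imwrite('pics/s8.png',cv2.resize(p[150:240,140:250,::-1],None,fx=7,fy=7,interpolation=cv2.INTER_CUBIC))
"
```

```text
time_s: 20.1
ee_pos: [0.5408, -0.2105, 0.138]
orientation: [-1.333, 0.993, -0.991]
force: [-0.3, 0.2, -2.7]
width: 0.148
time_s: 20.6
ee_pos: [0.5411, -0.2106, 0.1326]
orientation: [-1.333, 0.992, -0.992]
force: [-0.1, 0.0, -1.9]
width: 0.152
```

View pics/s8.png

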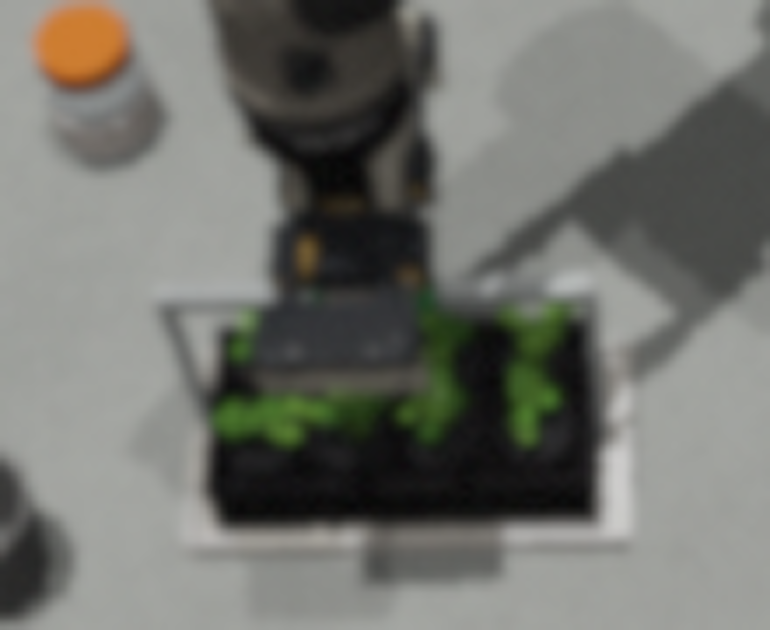

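```bash
cat > meas.py <<'E'
from plan import *
import sys
f=sys.argv[1];s=r.observe()['ee_pos'];y=np.radians(16.72)
c=np.load(f+"c.npy");X=cloud("scene",np.load(f+".npy"));q=X-[s[0],s[1],0];lx=1000*(q[...,0]*np.cos(y)+q[...,1]*np.sin(y));ly=1000*(-q[...,0]*np.sin(y)+q[...,1]*np.cos(y));z=1000*q[...,2]
top=z.max()
def st(n,a,m): v=a[m]; print(n,len(v),np.percentile(v,[5,25,50,75,95]).round(1) if len(v) else "")
dark=c.max(-1)<40
st("front wall x",lx,dark&(lx>45)&(lx<58)&(abs(ly)<95)&(z>20)&(z<52))
st("+x rim x",lx,~dark&(z>7.5)&(z<18)&(lx>57)&(lx<75)&(abs(ly)<100))
st("+y rim y",ly,~dark&(z>7.5)&(z<18)&(ly>108)&(ly<130)&(abs(lx)<45))
st("-y rim y",ly,~dark&(z>7.5)&(z<18)&(ly<-104)&(ly>-130)&(abs(lx)<60))
m=(c.max(-1)<90)&(z>18)&(z<70)&(lx>45)&(lx<56)&(abs(ly)<115)
st("front wall y",ly,m);print(ly[m].min(),ly[m].max())
b=(abs(lx)<14)&(abs(ly)<115)&(abs(ly)>45)&(z>140)&(z<180)&(c.min(-1)>80)
st("bar z",z,b);st("bar x",lx,b);print("bar y",ly[b].min(),ly[b].max(),"slope",np.polyfit(ly[b],lx[b],1)[0],"z slope",np.polyfit(ly[b],z[b],1)[0])
E
python3 meas.py scene8
```

```text
front wall x 204 [48.3 50.2 51.  52.2 53.4]
+x rim x 66 [57.6 58.8 60.4 61.4 62.5]
+y rim y 18 [114.6 114.6 114.7 114.8 114.9]
-y rim y 25 [-116.  -113.6 -112.7 -111.5 -108.3]
front wall y 303 [-82.3 -46.5  -0.5  53.3  90.4]
-93.90802551865463 99.02412162811476
bar z 145 [149.3 160.2 162.7 164.6 166.7]
bar x 145 [-3.2  0.6  4.3  5.7  7.7]
bar y -103.30783453520431 105.35140122435283 slope -0.01058267341256923 z slope -0.0016966438325722783
```

Centred to about 1 mm, with the underside just above the rim. Now the final lowering.

```bash

python3 -m crank '[{"x":0,"y":1.5,"z":0.5,"rx":0,"ry":0,"rz":0},{"x":0,"y":1.5,"z":0.5,"rx":0,"ry":0,"rz":0},{"x":0,"y":1,"z":0,"rx":0,"ry":0,"rz":0},{"x":0,"y":1,"z":0,"rx":0,"ry":0,"rz":0},{"x":0,"y":0,"z":0,"rx":0,"ry":0,"rz":0}]'
python3 -m crank '[{"x":0,"y":0.7,"z":0,"rx":0,"ry":0,"rz":0},{"x":0,"y":0.7,"z":0,"rx":0,"ry":0,"rz":0},{"x":0,"y":0,"z":0,"rx":0,"ry":0,"rz":0}]'
```

```text
time_s: 21.15
ee_pos: [0.5419, -0.2102, 0.1274]
orientation: [-1.333, 0.992, -0.992]
force: [-0.3, -0.6, -2.6]
width: 0.149
time_s: 21.45
ee_pos: [0.5423, -0.2103, 0.1266]
orientation: [-1.333, 0.991, -0.992]
force: [-0.1, 1.1, -0.2]
width: 0.147
```

```bash

python3 -m crank '[{"x":0,"y":0.7,"z":0,"rx":0,"ry":0,"rz":0},{"x":0,"y":0.7,"z":0,"rx":0,"ry":0,"rz":0},{"x":0,"y":0,"z":0,"rx":0,"ry":0,"rz":0}]'
```

```text
time_s: 21.75
ee_pos: [0.5423, -0.2103, 0.1265]
orientation: [-1.333, 0.99, -0.993]
force: [-2.6, 2.2, 9.7]
width: 0.148
```

Contact at reported z 0.1266. The bar sat at 190 mm when the reported z was 0.1626, so the underside is now at 4 mm, which is the tray floor. I'll ease off the pressure, look, then release.

```bash

python3 -m crank '[{"x":0,"y":-1,"z":0,"rx":0,"ry":0,"rz":0},{"x":0,"y":0,"z":0,"rx":0,"ry":0,"rz":0},{"x":0,"y":0,"z":0,"rx":0,"ry":0,"rz":0}]'
python3 -c "
from ov import *
p,d=eyes.grab_frame('scene');np.save('scene9c.npy',p);np.save('scene9.npy',d)
cv2.imwrite('pics/s9.png',cv2.resize(p[150:240,140:250,::-1],None,fx=7,fy=7,interpolation=cv2.INTER_CUBIC))
"; python3 meas.py scene9
```

```text
time_s: 22.05
ee_pos: [0.5423, -0.2103, 0.1266]
orientation: [-1.333, 0.991, -0.993]
force: [-1.4, 2.4, 7.6]
width: 0.149
front wall x 232 [47.9 50.  51.  52.  53.3]
+x rim x 58 [57.5 58.5 59.6 60.3 61.8]
+y rim y 19 [114.3 114.7 114.8 114.8 114.9]
-y rim y 23 [-116.3 -114.6 -112.8 -111.8 -109. ]
front wall y 263 [-84.7 -45.5   1.   53.9  90. ]
-94.94659338656636 98.953950264995
bar z 133 [147.5 153.3 156.6 159.  161.3]
bar x 133 [-2.   0.4  4.6  6.   7.6]
bar y -101.55953047916397 105.02150140406103 slope -0.0012648986960332306 z slope -0.003296620900392126
```

View pics/s9.png

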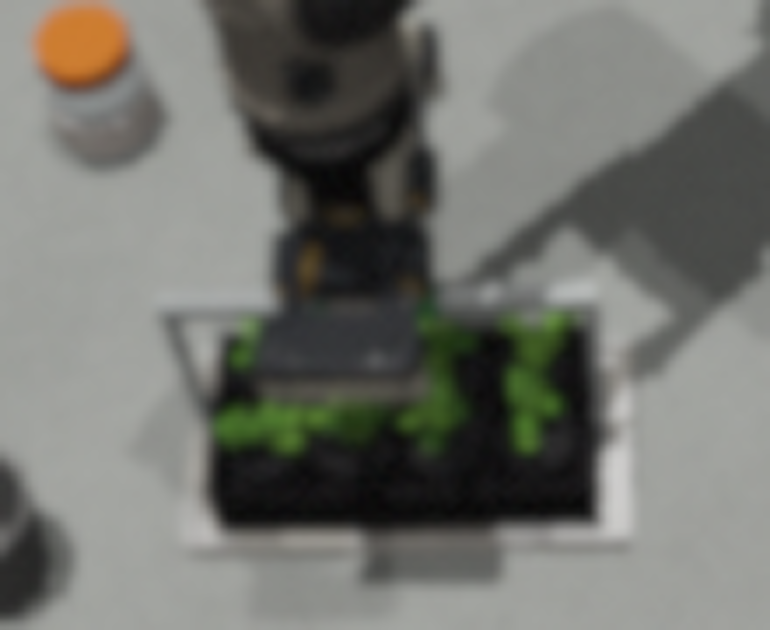

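```bash

python3 -m crank '[{"x":0,"y":-0.8,"z":0,"rx":0,"ry":0,"rz":0},{"x":0,"y":0,"z":0,"rx":0,"ry":0,"rz":0},{"x":0,"y":0,"z":0,"rx":0,"ry":0,"rz":0}]'
```

```text
time_s: 22.4
ee_pos: [0.5423, -0.2103, 0.1266]
orientation: [-1.333, 0.992, -0.992]
force: [1.7, 0.7, 2.6]
width: 0.144
```

```bash

python3 -m crank '[{"x":0,"y":-0.4,"z":0,"rx":0,"ry":0,"rz":0},{"x":0,"y":0,"z":0,"rx":0,"ry":0,"rz":0},{"x":0,"y":0,"z":0,"rx":0,"ry":0,"rz":0},{"x":0,"y":0,"z":0,"rx":0,"ry":0,"rz":0}]' 0.35 5
python3 -m crank '[{"x":0,"y":0,"z":0,"rx":0,"ry":0,"rz":0},{"x":0,"y":-5,"z":0,"rx":0,"ry":0,"rz":0},{"x":0,"y":-10,"z":0,"rx":0,"ry":0,"rz":0},{"x":0,"y":-20,"z":0,"rx":0,"ry":0,"rz":0},{"x":0,"y":-30,"z":0,"rx":0,"ry":0,"rz":0},{"x":0,"y":-30,"z":0,"rx":0,"ry":0,"rz":0},{"x":0,"y":-30,"z":0,"rx":0,"ry":0,"rz":0},{"x":0,"y":0,"z":0,"rx":0,"ry":0,"rz":0}]'
python3 -m crank '[{"x":0,"y":-10,"z":-40,"rx":0,"ry":0,"rz":0},{"x":0,"y":-10,"z":-40,"rx":0,"ry":0,"rz":0},{"x":0,"y":0,"z":-40,"rx":0,"ry":0,"rz":0},{"x":0,"y":0,"z":-30,"rx":0,"ry":0,"rz":0},{"x":0,"y":0,"z":0,"rx":0,"ry":0,"rz":0}]'
python3 -c "
from ov import *
p,d=eyes.grab_frame('scene');np.save('scene10c.npy',p);np.save('scene10.npy',d)
cv2.imwrite('pics/s10.png',p[:,:,::-1])
cv2.imwrite('pics/s10c.png',cv2.resize(p[150:240,140:250,::-1],None,fx=7,fy=7,interpolation=cv2.INTER_CUBIC))
p,d=eyes.grab_frame('top');np.save('top10.npy',d)
cv2.imwrite('pics/t10.png',p[:,:,::-1])
s=dict(ee_pos=np.array([.5423,-.2103,.1266]))
import meas_dummy" 2>/dev/null; sed "s/s=r.observe()\['ee_pos'\]/s=np.array([.5423,-.2103,.1266])/" meas.py > meas2.py; python3 meas2.py scene10
```

```text
time_s: 22.8
ee_pos: [0.542, -0.2103, 0.1269]
orientation: [-1.333, 0.992, -0.992]
force: [-0.4, -0.1, 0.1]
width: 0.349
time_s: 23.6
ee_pos: [0.5439, -0.2112, 0.2578]
orientation: [-1.332, 0.983, -1.0]
force: [0.4, 0.3, 0.3]
width: 0.353
time_s: 24.1
ee_pos: [0.3956, -0.2539, 0.2725]
orientation: [-1.333, 0.994, -0.994]
force: [-0.2, 0.0, 0.0]
width: 0.352
front wall x 232 [48.1 50.  51.1 52.2 53.5]
+x rim x 59 [57.3 58.5 59.6 60.7 61.9]
+y rim y 20 [114.4 114.7 114.7 114.8 115. ]
-y rim y 26 [-116.6 -113.3 -112.6 -111.2 -108. ]
front wall y 268 [-84.2 -45.6   2.4  52.7  90.4]
-94.0273438717 98.78357796106273
bar z 142 [146.9 152.6 156.4 158.2 160.2]
bar x 142 [-2.6  0.5  4.1  6.   7.8]
bar y -102.31646240461761 105.04701085834608 slope 0.0014859771596085944 z slope -0.0025431610632354823
```

View pics/s10c.png

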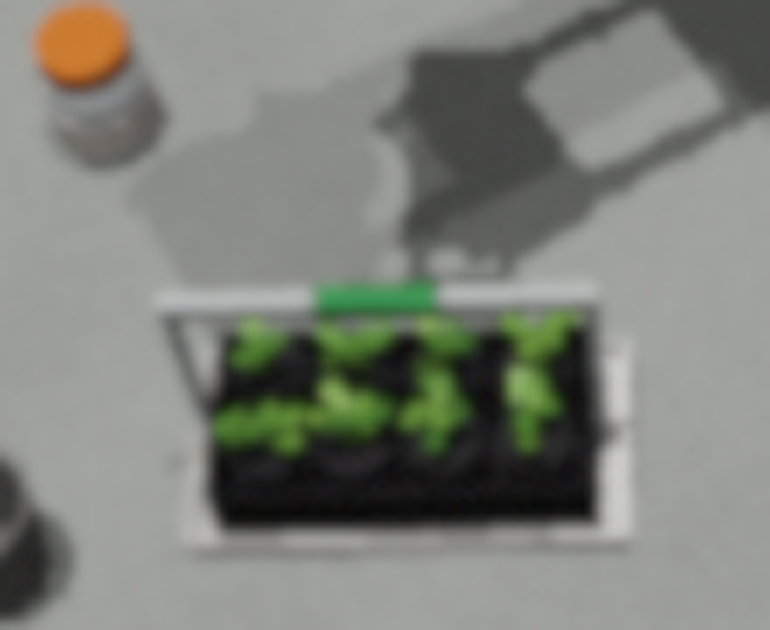

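View pics/t10.png

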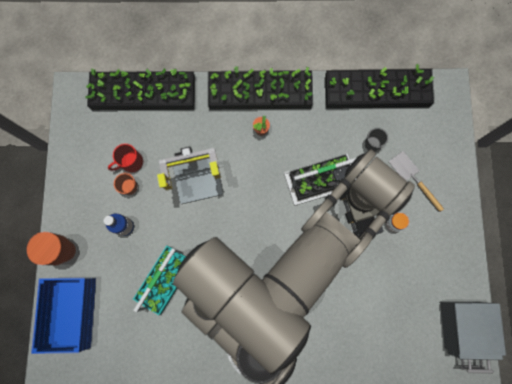

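View pics/s10.png

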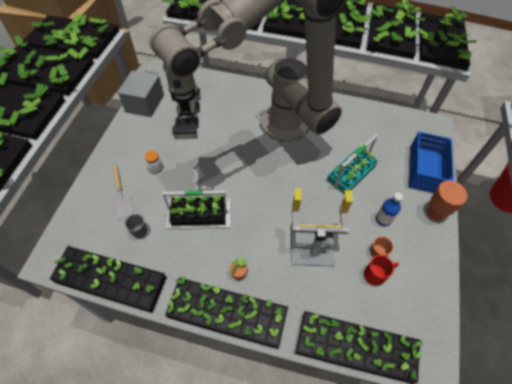

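The carrier stands flat and centred in the tray, with the sleeve at (377,299) in the crop. The gripper is well clear and the bystanders are in place, so I'm handing in.

```bash
python3 -c "
from station import order,r
print(order.finish_job(), r.observe()['time_s'])"
```

```text
the job is handed in; nothing more can be done
the job is handed in; nothing more can be done
```

The carrier is off the hooks and standing flat inside the white drip tray, released, with the robot clear of everything. I handed the job in at about 24 s.

**What I did**
1. **Grip:** I took the carrier by its green sleeve.
2. **Finding the guards:** I lifted in small steps until the bar touched them, about 58 mm up. The vertical reading rose from the hanging weight of about 2 N to 6 N, so I pressed on the stand with about 4 N, and I saw no more than that at any point on the way out.
3. **Drawing out:** I backed off about 3 mm and drew the bar out 100 mm with no contact felt. Then I raised it, carried it across and lowered it into the tray.

**Last checks**
- **Fit:** by camera depth, the carrier is centred in the tray to about 1 mm. It is square to within about 0.1°.
- **Level:** the bar lies level to within about 0.15°. The underside height works out at 4 mm, which is the tray floor.
- **Surroundings:** in the final pictures the bystanders and the stand look undisturbed.

**What did not go as expected**
- **Missed first grasp:** the first closing was empty. The reported tool height was about 28–30 mm lower than the real grasp point, measured from camera depth. I corrected for this, and the carrier was not disturbed.
- **Set-down force:** it peaked at about 10 N upward on the tray before I eased off and let go.
- **Camera disagreement:** the two cameras placed the tray up to about 4 mm apart, so I did the final alignment with the scene camera's depth alone.

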